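# Check a door frame for square by its diagonals, then open the right clamp valve

### The arm

A 6-joint arm with a two-finger parallel gripper is mounted at the origin on the work surface. World frame = base frame: x ahead of the robot, y to its left, z up, the work surface at z = 0. Lengths are in m, angles in rad, forces in N, time in s.
With the tool pointing down it reaches from about 0.25 to 0.775 m from the base axis. Payload 4 kg.
Tool frame: the origin (TCP) lies between the finger pads; the fingertips stand bot.tip_reach ahead of it and the grasp point (between the pads) is the TCP (bot.tip_reach is the distance from the TCP to the fingertips, in m); z points along the fingers, x is the direction in which the jaws open and shut, and the axes are right-handed (so a half turn about z gives the same grasp; the last joint's range is limited). The gripper opens to 85 mm and grips with 20 to 120 N. Pads are 22 mm wide; open, the fingers measure 114 mm over their backs; the gripper's body (76 mm by 85 mm) begins 54 mm behind the grasp point. The pads swing forward as they close: fully open they stand 13 mm farther back than shut.
Start: joints at [1.165, 0.087, 1.371, -0, 1.684, -0.103], TCP at [0.164, 0.525, 0.25] pointing down, gripper open.
Joint ranges: [-3.1, 3.1], [-0.76, 2.03], [0.27, 2.55], [-1.08, 4.22], [0.17, 2.65], [-2.57, 2.57]. Speed limits (rad/s): [2.79, 2.79, 3.14, 3.14, 3.14, 3.14].

### API

Orientations are given as a unit quaternion [x, y, z, w].
In Python, from workcell import bot gives the robot as it stands.
- The arm moves only by the shell command python3 -m jog 'ROWS'. ROWS is JSON, a list of rows, each an object with "translation": the shift along the tool's x, y, z in m, a list of three; "delta_rot": the turn, a rotation vector about the tool's x, y, z in degrees, a list of three; "fingers": the opening in per cent of the stroke, from 0 (shut) to 100 (fully open). A call has 1 to 5 rows; each row shifts and turns the commanded pose from where the row before left it, along the tool's axes as they then stand; what a row does not reach is not made up. A row lasts 1/8 s, in which the tool goes at most 62.5 mm and 10.7 degrees, less where a joint would pass 70% of its speed; a pose out of reach is approached as far as the arm can. A call with a gripper value outside its range is refused whole. The fingers move at their own pace and stop on an object; the grip force is fixed at half the most. Time passes only in rows, so rows that do not move let the fingers close. It gives the time, the measured TCP pose, the force and the opening at its end, in the units of the state.
- bot.observe(): the state, without advancing time (a new reading comes with each control period).
- bot.capture(name): name is "scene" or "top" or "wrist"; returns a dict with "frame" (480x640x3 uint8, blue, green, red), "K" (3x3 intrinsics, pixels), "rvec" (rotation vector, rad) and "tvec" (3), from world to camera coordinates, as OpenCV has them. Camera axes: x right, y down, z forward; pixel columns grow to the right and rows downward; lengths in m; the calibration is good to about 2 mm. A picture is of the moment at which its call begins. There is no depth.
- bot.sign_off(): hands the job in, once; it reports no verdict.
Trained networks look in a picture, given as the dict that the camera call returned (one of the last four; its "shot" number tells which), for a name from the list of things; names that differ only in an ending like _2 or _b are one class to them, and where a whole thing is asked for, a point or a joint stands for the part that bears it (a point fixed in the world has none). Each returns a list of dicts, best first, with "confidence" (0 to 1); they miss things now and then, are a little off and sometimes report something else, mostly with a low value. They report only what shows in the picture. A call takes as long as a camera call. They do not tell look-alikes from the thing itself.
- bot.boxes_of(picture, target): "location" ([x, y, z] in m, in world coordinates, good to about 4 mm: the middle of the surface that is visible of it).
- bot.outline_of(picture, target): "pixels" (480x640 bool, what is visible of it).
The state is a dict: "t": time; "joints": joint angles; "dq": joint speeds; "tau": joint torques, N m; "position": TCP position; "orientation": TCP orientation; "force": force on the tool from outside, world axes, zero at the start; "moment": the same for the moment, N m; "width": opening from 0.0 (shut) to 1.0 (fully open).
Only numpy, scipy, OpenCV 4.12 (cv2) and the standard library are available. Lean on these libraries where they do the work, as an engineer would, in place of code of your own. Each camera call takes 0.05 s, during which the arm holds its last target.

### The job

Check this freshly glued door frame for square: with the slide rule lying in it, gently measure the inside diagonal between the two blue-tabbed corners and then the one between the two yellow-tabbed corners, each time with the heel pin fully home in one corner and the tongue slid out until it presses lightly into the opposite one. Then throw the valve lever in the colour of the longer diagonal fully over, leaving the other lever alone (if the two agree within 3 mm either lever will do). Leave the rule lying flat inside the frame, do not force the frame out of its shape, and do not disturb the other things on the table.

Things in the scene. Friction and masses are not known exactly. Their poses are not given: they have to be found in the camera images.
- frame: wooden frame lying flat, its near bar fixed. Origin: on the table, centre of the opening if it were square. Bars 30 mm wide, 22 tall; opening 190 mm along x (away from the robot), 220 along y. The far bar is shifted along y by up to 11 mm either way (a parallelogram). Over 20 N spoils the fresh glue. Air cylinders 36 mm tall stand outside the near corners.
- blue_near (a point): inner corner of the wooden frame under the blue tab at the near right (-x, -y of the frame), 11 mm above the table
- blue_far (a point): inner corner of the wooden frame under the blue tab at the far left (+x, +y of the frame), 11 mm above the table
- yellow_near (a point): inner corner of the wooden frame under the yellow tab at the near left (-x, +y of the frame), 11 mm above the table
- yellow_far (a point): inner corner of the wooden frame under the yellow tab at the far right (+x, -y of the frame), 11 mm above the table
- rule: slide rule, 0.45 kg, flat on the table in the frame along the blue diagonal, heel towards the near blue corner. Origin: on its underside below the black grip; x points from heel to tongue. Aluminium bar 26 mm wide, 14 tall, from 78 mm behind to 90 mm ahead of the origin. A brass tongue slides out on top along +x with 0.8 N of friction and stays where left.
- rule_grip (a point): centre of the rule's black grip block, 36 mm along the rule, 22 mm across it, from 14 to 60 mm above the rule's underside; this point is at 40 mm. It stands on the bar, near the rule's centre of mass: lift the rule here.
- heel_pin (a point): axis of the fixed steel pin at the heel, 100 mm behind the origin, at 11 mm height: upright, 10 mm in diameter, from 1 to 21 mm above the rule's underside. Polished, it slips along the wood (friction 0.12). Home, touching both bars, its axis is 7 mm from the corner.
- tongue_grip (a point): centre of the red grip on the tongue, 22 mm along the rule, 18 mm across, from 20 to 60 mm above the rule's underside (this point at 40 mm); 80 mm ahead of the origin when the tongue is in, 45 mm behind the tongue pin. Moves with the tongue.
- tongue_pin (a point): axis of the tongue's steel pin, 10 mm in diameter, from 2 to 21 mm above the underside; 125 mm ahead of the origin when the tongue is in. Polished like the heel pin. Home, touching both bars, its axis is 7 mm from the corner; pushed off the diagonal's line it meets one bar first and then pushes sideways.
- tongue (a joint): how far the tongue is out, 0 to 0.075 m. The pin axes are 0.225 m plus this apart; an inside diagonal measures 0.239 m plus this.
- valve_blue_base: valve block of the blue lever, 70 x 50 mm, 25 mm tall, origin under its centre; the lever is thrown towards the block's +x. It stands left or right of the frame.
- valve_blue_tip (a point): centre of the blue ball (26 mm diameter) at the lever's end, 80 mm from the pivot, which is 22 mm above the table over the block's centre
- valve_blue (a joint): blue lever angle: 0 leaning to the block's -x, 1.0 rad (the stop) leaning to its +x; stays where it is left (pushing the ball takes about 1 N)
- valve_yellow_base: valve block of the yellow lever, same as the blue one, on the other side of the frame
- valve_yellow_tip (a point): centre of the yellow ball, as for blue
- valve_yellow (a joint): yellow lever angle, as for blue
- offcut: dark wood offcut 26x32 mm, 18 tall, lying loose inside the frame near the middle of its far bar; leave it alone
- glue: white glue bottle, 60 mm diameter, 160 tall; leave it alone
- can: grey can, 72 mm diameter, 100 tall; leave it alone
- screwdriver: screwdriver lying on the table; leave it alone
- wrench: wrench lying on the table; leave it alone
- block: light wood block 60x50x45 mm; leave it alone
- collar: dark steel disc 48 mm diameter, 30 tall; leave it alone
There are look-alikes about, which are no part of the job. Leave any orange or purple look-alike of the valve_blue_base alone.

How it is judged:
By the outcome, as a careful person would: the job done as asked, in the order asked, and still so for the second after the job is handed in, with the robot touching nothing.
It also fails if it takes over 72 s, if anything falls off the work surface, if the arm or the gripper's body presses on something with over 40 N, if the wrist force passes 120 N, or if a joint passes its speed limit or range.

## Working session

There is one attempt and no reset: what is moved stays moved. The work goes in short steps, Python scripts to look and compute and a shell command to move; the robot and the scene stay as the last step left them, time stands still between calls to the robot, and variables do not carry over. Pictures are saved under pics/ and viewed, and the job is handed in when it is done.

```bash
mkdir -p pics; ls
cat > h.py <<'E'
import numpy as np, cv2
from workcell import bot
from scipy.spatial.transform import Rotation as R
def cap(n,f=None):
    p=bot.capture(n)
    if f: cv2.imwrite('pics/'+f,p['frame'])
    return p
def proj(p,X):
    return cv2.projectPoints(np.array(X,float).reshape(-1,3),p['rvec'],p['tvec'],p['K'],None)[0].reshape(-1,2)
def ray(p,uv):
    Rm=cv2.Rodrigues(p['rvec'])[0]; t=np.array(p['tvec']).reshape(3)
    d=Rm.T@np.linalg.inv(p['K'])@np.array([uv[0],uv[1],1.]); return -Rm.T@t,d/np.linalg.norm(d)
def onz(p,uv,z):
    o,d=ray(p,uv); return o+d*(z-o[2])/d[2]
def tri(l):
    A=np.zeros((3,3));b=np.zeros(3)
    for p,uv in l:
        o,d=ray(p,uv);M=np.eye(3)-np.outer(d,d);A+=M;b+=M@o
    return np.linalg.solve(A,b)
E
python3 - <<'E'
from h import *
s=bot.observe();print(s,bot.tip_reach)
for n in ['scene','top']:
    p=cap(n,n+'0.png')
    print(n,p['K'].tolist(),ray(p,(320,240)))
    for t in ['rule_grip','tongue_grip','heel_pin','tongue_pin','blue_near','blue_far','yellow_near','yellow_far','valve_blue_tip','valve_yellow_tip','valve_blue_base','valve_yellow_base','offcut','glue','can','block','collar']:
        print(t,[(round(d['confidence'],2),np.round(d['location'],3).tolist(),proj(p,d['location'])[0].round().tolist()) for d in bot.boxes_of(p,t)])
E
```

```text
pics
{'t': 0.0, 'joints': array([ 1.16489089e+00,  8.79793362e-02,  1.37228059e+00, -4.01071049e-06,
        1.68360634e+00, -1.03102116e-01]), 'dq': array([-0.00061137, -0.00033991,  0.00107382, -0.00167796, -0.00050372,
       -0.00092406]), 'tau': array([-1.07016353e-03, -3.51858974e+01, -3.13275111e+01, -1.06690891e-04,
        1.06847927e-02, -5.72382376e-06]), 'position': array([0.16383135, 0.52454767, 0.24911242]), 'orientation': array([ 8.05666155e-01,  5.92368766e-01, -9.79322709e-04,  5.77289997e-04]), 'force': array([-0.1691929 ,  0.27726204, -0.02084377]), 'moment': array([-0.0071737 ,  0.02295424,  0.04819258]), 'width': 1.002488817036563} 0.019
scene [[486.50011951591995, 0.0, 311.0876401505844], [0.0, 486.50011951591995, 229.91373925220873], [0.0, 0.0, 1.0]] (array([ 1.33902619, -0.16092332,  0.76883543]), array([-0.75453533,  0.14235926, -0.64063271]))
rule_grip [(0.9, [0.561, -0.005, 0.02], [323.0, 270.0]), (0.58, [0.281, -0.402, 0.008], [153.0, 216.0]), (0.53, [0.61, 0.037, 0.02], [347.0, 283.0])]
tongue_grip [(0.7, [0.613, 0.038, 0.023], [347.0, 283.0])]
heel_pin [
[... 2883 characters left out ...]
]
valve_yellow_tip [(0.68, [0.457, -0.313, 0.1], [441.0, 250.0])]
valve_blue_base [(0.98, [0.473, 0.328, 0.023], [195.0, 244.0]), (0.9, [0.584, 0.262, 0.023], [222.0, 204.0]), (0.61, [0.432, 0.436, 0.028], [154.0, 259.0]), (0.59, [0.669, -0.017, 0.02], [324.0, 174.0])]
valve_yellow_base [(0.69, [0.488, -0.318, 0.025], [436.0, 241.0])]
offcut [(0.68, [0.627, -0.003, 0.017], [319.0, 190.0])]
glue [(0.89, [0.682, 0.374, 0.104], [173.0, 160.0]), (0.19, [0.458, -0.318, 0.098], [443.0, 249.0])]
can [(0.57, [0.673, -0.358, 0.106], [458.0, 166.0])]
block [(0.62, [0.589, 0.48, 0.046], [138.0, 200.0])]
collar [(0.72, [0.62, -0.478, 0.025], [494.0, 193.0]), (0.27, [0.59, 0.483, 0.045], [137.0, 199.0])]
```

View pics/scene0.png

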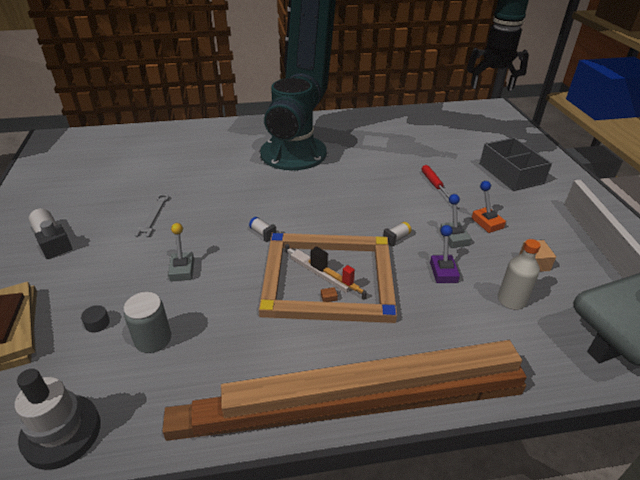

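View pics/top0.png

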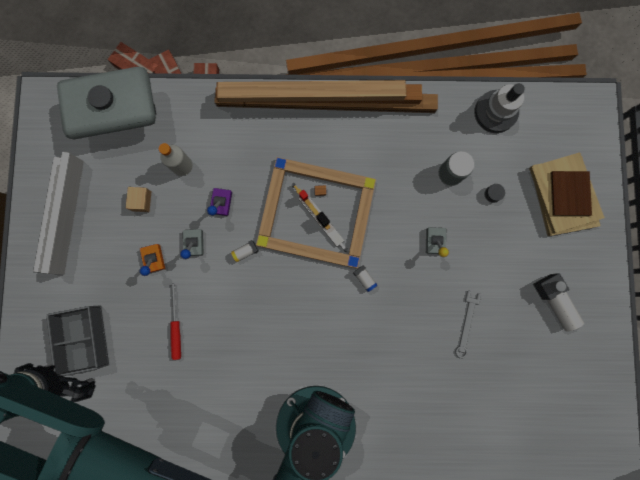

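Run:
```python
import cv2
a=cv2.imread('pics/top0.png')[145:285,240:400]; cv2.imwrite('pics/top0c.png',cv2.resize(a,None,fx=4.2,fy=4.2,interpolation=cv2.INTER_CUBIC))
a=cv2.imread('pics/scene0.png')[210:350,230:430]; cv2.imwrite('pics/scene0c.png',cv2.resize(a,None,fx=4,fy=4,interpolation=cv2.INTER_CUBIC))
```

```text
(no output)
```

View pics/top0c.png

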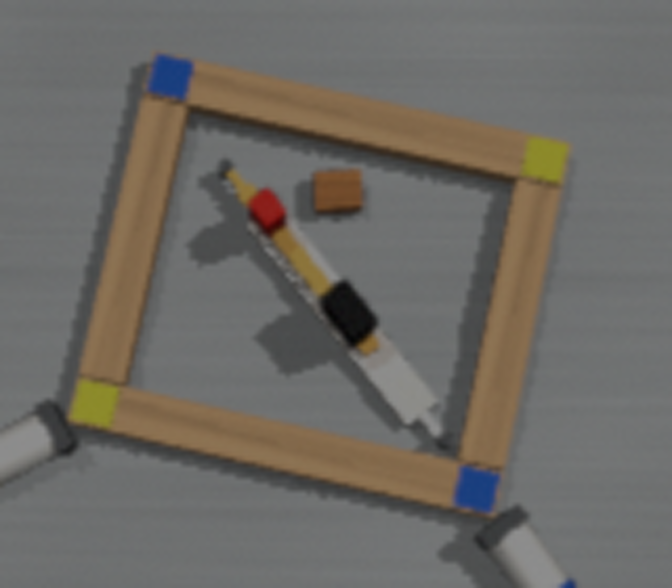

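View pics/scene0c.png

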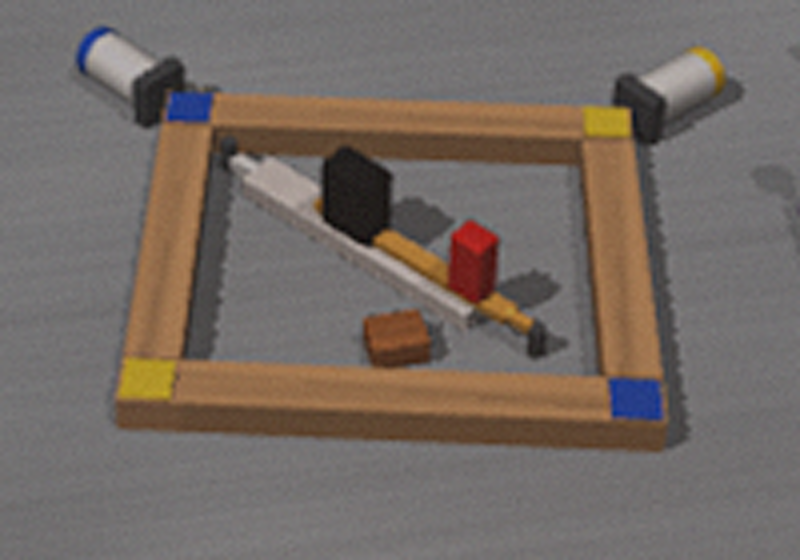

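Candidates for the blue valve are the grey block at scene (457,235), the purple one at (446,265) and the orange one at (488,220). I choose the grey one, because purple and orange are named look-alikes. The yellow valve is the only one on the right, at (180,265). The rule is the only black/red-gripped bar, inside the frame. I'll go to a wrist view next.

```bash
cat >> h.py <<'E'
def to(x,y,z,yawdeg=None,s=None):
    """prints tool-frame translation (mm) to target w/ current orientation, and z-rotation needed so tool x has world yaw (mod 180)"""
    s=s or bot.observe(); Rm=R.from_quat(s['orientation']).as_matrix()
    d=Rm.T@(np.array([x,y,z])-s['position']); yx=np.degrees(np.arctan2(Rm[1,0],Rm[0,0]))
    print('pos',s['position'].round(4),'toolx yaw %.2f'%yx,'tool z',Rm[:,2].round(4),'F',s['force'].round(2),'w %.3f'%s['width'],'t %.2f'%s['t'])
    print('tool d mm',(d*1000).round(1))
    if yawdeg is not None:
        e=(yawdeg-yx+90)%180-90
        print('rot about tool z deg: %.2f'%(-e))
E
python3 - <<'E'
from h import *
p=cap('wrist','w0.png')
o,d=ray(p,(320,240)); s=bot.observe()
Rm=R.from_quat(s['orientation']).as_matrix()
print('cam in tool',Rm.T@(o-s['position']),Rm.T@d, p['K'][0,0])
Rc=cv2.Rodrigues(p['rvec'])[0]; print((Rm.T@Rc.T).round(3))
to(0.5,0.0,0.34,45)
p=bot.capture('top')
print('top px->z=.022', [onz(p,(240+u/4.2,145+v/4.2),.022).round(4).tolist() for u,v in [(188,108),(512,182),(462,465),(127,383)]])
print(onz(p,(240+440/4.2,145+440/4.2),.011),onz(p,(240+226/4.2,145+172/4.2),.011))
E
```

```text
cam in tool [ 8.87361011e-05 -6.76174664e-02 -1.23442955e-01] [-0.00860056  0.26736699  0.96355639] 422.75680962529157
[[ 1.    -0.001  0.001]
 [ 0.001  0.963  0.268]
 [-0.001 -0.268  0.963]]
pos [0.164  0.525  0.2503] toolx yaw 72.65 tool z [ 0.e+00  1.e-04 -1.e+00] F [ 0.61 -0.3  -0.05] w 0.999 t 1.85
tool d mm [-400.9  477.2  -89.7]
rot about tool z deg: 27.65
top px->z=.022 [[0.6778, 0.0917, 0.022], [0.6306, -0.1197, 0.022], [0.4458, -0.0874, 0.022], [0.4967, 0.1278, 0.022]]
[ 0.46280684 -0.0739164   0.011     ] [0.63800579 0.06687054 0.011     ]
```

View pics/w0.png

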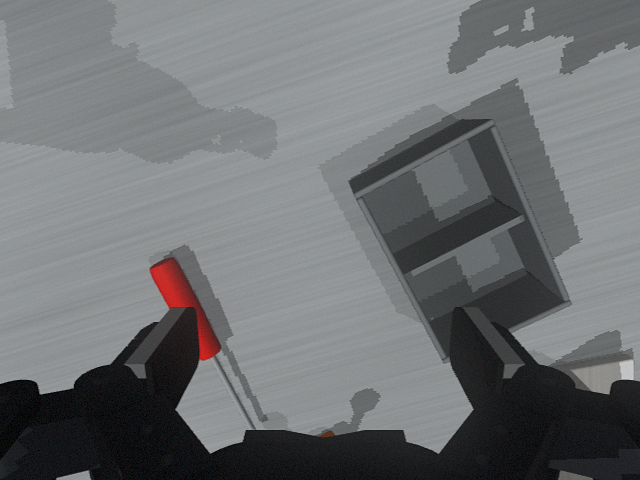

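Run:
```python
from h import *
to(0.59,0.02,0.26,-51.5)
```

```text
pos [0.164  0.525  0.2504] toolx yaw 72.65 tool z [ 1.e-04  1.e-04 -1.e+00] F [-0.03 -0.03  0.11] w 1.000 t 1.90
tool d mm [-355.   557.2   -9.7]
rot about tool z deg: -55.85
```

Run:
```python
from h import *
to(0.546,-0.01,0.36,-51.5)
```

```text
pos [0.164  0.525  0.2504] toolx yaw 72.65 tool z [ 1.e-04  1.e-04 -1.e+00] F [-0.03 -0.03  0.11] w 1.000 t 1.90
tool d mm [-396.7  524.1 -109.7]
rot about tool z deg: -55.85
```

```bash
python3 -m jog '[{"translation":[-0.033,0.0437,-0.009],"delta_rot":[0,0,0],"fingers":100},{"translation":[-0.033,0.0437,-0.009],"delta_rot":[0,0,0],"fingers":100},{"translation":[-0.033,0.0437,-0.009],"delta_rot":[0,0,0],"fingers":100},{"translation":[-0.033,0.0437,-0.009],"delta_rot":[0,0,0],"fingers":100},{"translation":[-0.033,0.0437,-0.009],"delta_rot":[0,0,0],"fingers":100}]'
python3 -m jog '[{"translation":[-0.033,0.0437,-0.009],"delta_rot":[0,0,0],"fingers":100},{"translation":[-0.033,0.0437,-0.009],"delta_rot":[0,0,0],"fingers":100},{"translation":[-0.033,0.0437,-0.009],"delta_rot":[0,0,0],"fingers":100},{"translation":[-0.033,0.0437,-0.009],"delta_rot":[0,0,0],"fingers":100},{"translation":[-0.033,0.0437,-0.009],"delta_rot":[0,0,0],"fingers":100}]'
python3 -m jog '[{"translation":[-0.033,0.0437,-0.009],"delta_rot":[0,0,0],"fingers":60},{"translation":[-0.033,0.0437,-0.009],"delta_rot":[0,0,0],"fingers":60},{"translation":[0,0,0],"delta_rot":[0,0,10.6],"fingers":60},{"translation":[0,0,0],"delta_rot":[0,0,10.6],"fingers":60},{"translation":[0,0,0],"delta_rot":[0,0,10.6],"fingers":60}]'
python3 -m jog '[{"translation":[0,0,0],"delta_rot":[0,0,10.6],"fingers":60},{"translation":[0,0,0],"delta_rot":[0,0,10.6],"fingers":60},{"translation":[0,0,0],"delta_rot":[0,0,10.6],"fingers":60},{"translation":[0,0,0],"delta_rot":[0,0,10.6],"fingers":60},{"translation":[0,0,0],"delta_rot":[0,0,10.6],"fingers":60}]'
python3 -m jog '[{"translation":[0,0,0],"delta_rot":[0,0,10.6],"fingers":60},{"translation":[0,0,0],"delta_rot":[0,0,10.6],"fingers":60},{"translation":[0,0,0],"delta_rot":[0,0,10.6],"fingers":60},{"translation":[0,0,0],"delta_rot":[0,0,7.5],"fingers":60},{"translation":[0,0,0],"delta_rot":[0,0,0],"fingers":60}]'
python3 - <<'E'
from h import *
to(0.546,-0.01,0.36,-51.5)
p=cap('wrist','w1.png')
E
```

```text
t: 2.52
position: [0.3241, 0.3008, 0.2958]
orientation: [0.806, 0.592, 0.001, 0.0]
force: [0.6, 0.3, -0.4]
width: 0.995
t: 3.15
position: [0.4835, 0.0781, 0.3409]
orientation: [0.806, 0.592, 0.0, 0.0]
force: [0.7, 1.4, 0.4]
width: 0.999
t: 3.78
position: [0.5466, -0.0097, 0.3582]
orientation: [0.938, 0.346, -0.0, -0.0]
force: [-0.6, -0.0, 0.5]
width: 0.604
t: 4.4
position: [0.5465, -0.0094, 0.3583]
orientation: [0.994, -0.109, 0.0, -0.0]
force: [0.0, 0.4, -0.1]
width: 0.599
t: 5.03
position: [0.5465, -0.0094, 0.3583]
orientation: [0.901, -0.433, -0.0, -0.0]
force: [0.8, -0.3, -1.2]
width: 0.603
pos [ 0.5465 -0.0094  0.3583] toolx yaw -51.36 tool z [ 0.e+00  1.e-04 -1.e+00] F [ 0.77 -0.31 -1.18] w 0.603 t 5.03
tool d mm [ 0.2  0.8 -1.7]
rot about tool z deg: 0.14
```

View pics/w1.png

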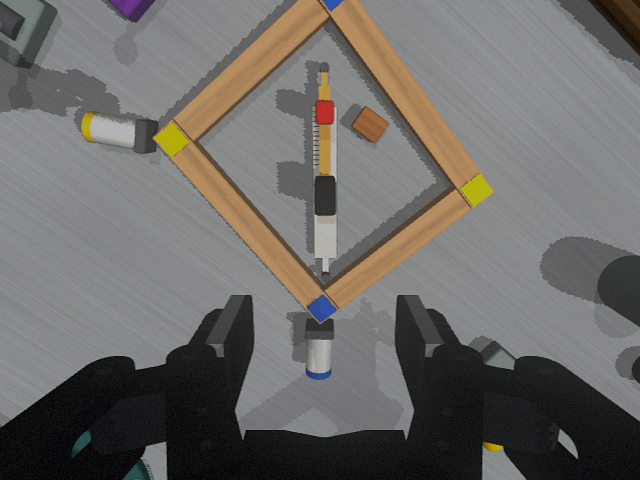

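Run:
```python
import cv2,numpy as np
a=cv2.imread('pics/w1.png')
def c(u,v,r=20):
    b=cv2.copyMakeBorder(a,40,40,40,40,cv2.BORDER_CONSTANT)[v+40-r:v+40+r,u+40-r:u+40+r]
    return cv2.resize(b,(390,290) if False else (290,290),interpolation=cv2.INTER_NEAREST)
g=np.vstack([np.hstack([c(330,20),c(195,140)]),np.hstack([c(450,185),c(325,285)])])
cv2.imwrite('pics/w1c.png',g)
```

```text
(no output)
```

View pics/w1c.png

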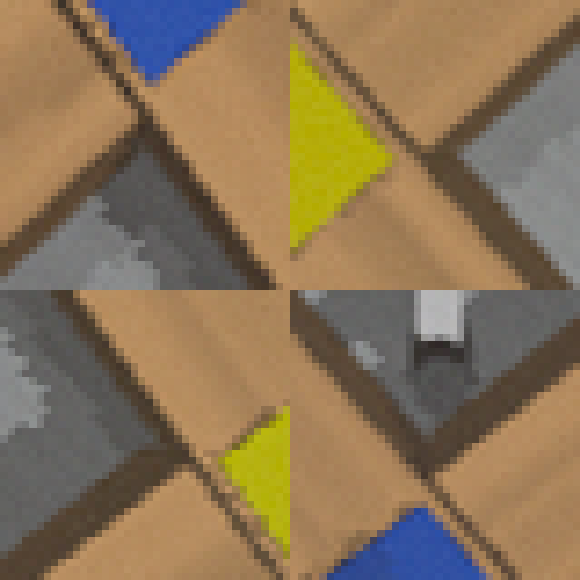

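```bash
python3 - <<'E'
from h import *
p=cap('wrist')
C={}
for n,uv in dict(bf=(329.2,15.4),yn=(193.1,140.5),yf=(455,187.3),bn=(323.1,290)).items():
    C[n]=onz(p,uv,.022); print(n,C[n].round(4))
d=lambda a,b:np.linalg.norm(C[a]-C[b])
print('blue',d('bf','bn'),'yellow',d('yf','yn'),'near',d('yn','bn'),'far',d('bf','yf'),'L',d('yn','bf'),'R',d('bn','yf'))
v=C['bf']-C['bn'];print('blue dir',np.degrees(np.arctan2(v[1],v[0])))
v=C['yn']-C['yf'];print('yel dir far->near',np.degrees(np.arctan2(v[1],v[0])))
v=C['yn']-C['bn'];print('near bar dir',np.degrees(np.arctan2(v[1],v[0])))
# two-view heights: wrist & top for grips
t=bot.capture('top'); 
for n in ['rule_grip','tongue_grip']:
    a=bot.outline_of(p,n); b=bot.outline_of(t,n)
    for q,l in (('w',a),('t',b)):
        for e in l[:2]:
            ys,xs=np.nonzero(e['pixels']); print(n,q,round(e['confidence'],2),xs.min(),xs.max(),ys.min(),ys.max(),xs.mean().round(1),ys.mean().round(1))
E
python3 - <<'E'
import cv2
a=cv2.imread('pics/w1.png')[55:290,270:390]; cv2.imwrite('pics/w1r.png',cv2.resize(a,None,fx=2.5,fy=2.5,interpolation=cv2.INTER_NEAREST))
E
```

```text
bf [0.6823 0.0931 0.022 ]
yn [0.499  0.1306 0.022 ]
yf [ 0.636  -0.1203  0.022 ]
bn [ 0.4522 -0.083   0.022 ]
blue 0.2897793566821266 yellow 0.285884184000562 near 0.21867510068947085 far 0.21837727564021914 L 0.18717520442644547 R 0.18751013058485183
blue dir 37.42202618539586
yel dir far->near 118.63423347370964
near bar dir 77.65242706000117
rule_grip w 0.75 313 336 62 280 324.9 173.9
rule_grip t 0.61 294 341 185 245 322.1 220.9
tongue_grip w 0.88 317 333 63 174 324.9 119.7
tongue_grip w 0.61 82 493 0 379 309.0 160.4
tongue_grip t 0.52 295 328 187 228 307.6 202.2
```

View pics/w1r.png

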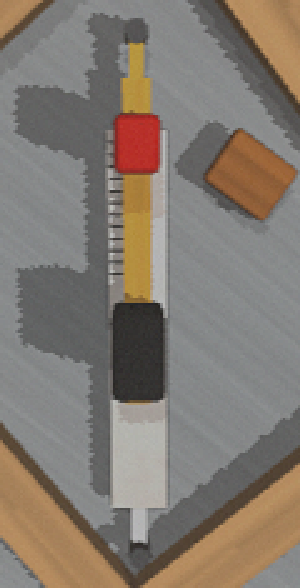

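Run:
```python
from h import *
p=cap('wrist');t=bot.capture('top');s=bot.capture('scene')
S=lambda u,v:(230+u/4,210+v/4);T=lambda u,v:(240+u/4.2,145+v/4.2);W=lambda u,v:(270+u/2.5,55+v/2.5)
g=[(p,W(138,352)),(t,T(350,312)),]; r=[(p,W(137.5,144)),(t,T(267,210))]
print('grip',tri(g),'w@.06',onz(p,W(138,352),.06),'t',onz(t,T(350,312),.06))
print('grip w/s',tri([g[0],(s,S(357,170))]),'s',onz(s,S(357,170),.06))
print('red',tri(r),onz(p,W(137.5,144),.06),onz(t,T(267,210),.06),'s',tri([r[0],(s,S(474,237))]))
h=onz(p,W(139,548),.021);k=onz(p,W(135,33),.021);print('heel',h,'tpin',k,np.linalg.norm(h-k),np.degrees(np.arctan2(*(k-h)[[1,0]])))
```

```text
grip [ 0.54200181 -0.01456613  0.03472873] w@.06 [ 0.54520524 -0.01159322  0.06      ] t [ 0.53807154 -0.01454638  0.06      ]
grip w/s [ 0.544957   -0.011976    0.05873162] s [ 0.54625712 -0.01247879  0.06      ]
red [0.60819594 0.03894396 0.03324367] [0.60772455 0.03854185 0.06      ] [0.60252885 0.03818919 0.06      ] s [0.60788909 0.03914136 0.05930285]
heel [ 0.46890316 -0.07314303  0.021     ] tpin [0.6415501  0.06678203 0.021     ] 0.2222295799368652 39.02370977247713
```

Run:
```python
from h import *
to(0.546,-0.0112,0.043,-51.0)
```

```text
pos [ 0.5465 -0.0094  0.3583] toolx yaw -51.44 tool z [ 1.e-04  1.e-04 -1.e+00] F [ 0.6   0.25 -0.44] w 0.601 t 5.53
tool d mm [  1.1   1.5 315.3]
rot about tool z deg: -0.44
```

```bash
python3 -m jog '[{"translation":[0.001,0.0015,0.055],"delta_rot":[0,0,-0.4],"fingers":60},{"translation":[0,0,0.055],"delta_rot":[0,0,0],"fingers":60},{"translation":[0,0,0.055],"delta_rot":[0,0,0],"fingers":60},{"translation":[0,0,0.05],"delta_rot":[0,0,0],"fingers":60},{"translation":[0,0,0],"delta_rot":[0,0,0],"fingers":60}]'
python3 - <<'E'
from h import *
p=cap('wrist','w2.png'); to(0.546,-0.0112,0.043,-51.0)
print(proj(p,[[.546,-.0112,.06],[.546,-.0112,.014]]))
E
```

```text
t: 6.15
position: [0.5425, -0.0107, 0.1382]
orientation: [0.902, -0.431, -0.005, 0.002]
force: [-0.3, 0.1, 0.1]
width: 0.6
pos [ 0.5449 -0.0109  0.1421] toolx yaw -51.04 tool z [-3.9e-03  6.0e-04 -1.0e+00] F [ 0.51 -0.47  0.73] w 0.601 t 6.20
tool d mm [ 1.2 -1.  99.1]
rot about tool z deg: -0.04
[[330.46188407 258.33616712]
 [330.0754903  234.28408812]]
```

View pics/w2.png

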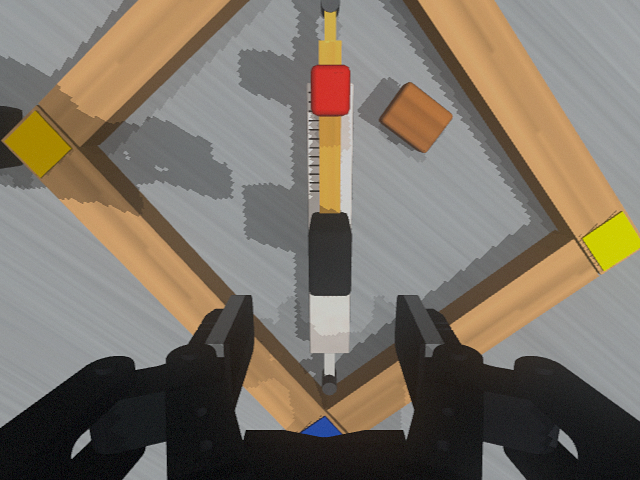

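```bash
python3 -m jog '[{"translation":[0,0,0.04],"delta_rot":[0,0,0],"fingers":60},{"translation":[0,0,0.035],"delta_rot":[0,0,0],"fingers":60},{"translation":[0,0,0.022],"delta_rot":[0,0,0],"fingers":60},{"translation":[0,0,0],"delta_rot":[0,0,0],"fingers":60},{"translation":[0,0,0],"delta_rot":[0,0,0],"fingers":60}]'
python3 - <<'E'
from h import *
p=cap('wrist','w3.png'); to(0.546,-0.0112,0.043,-51.0)
E
```

```text
t: 6.82
position: [0.5484, -0.0114, 0.0496]
orientation: [0.902, -0.431, 0.003, -0.001]
force: [0.5, 0.3, 0.1]
width: 0.593
pos [ 0.5482 -0.0113  0.0495] toolx yaw -51.05 tool z [ 5.8e-03 -6.0e-04 -1.0e+00] F [-0.28 -0.37 -0.23] w 0.598 t 6.88
tool d mm [-1.5  1.7  6.5]
rot about tool z deg: -0.05
```

View pics/w3.png

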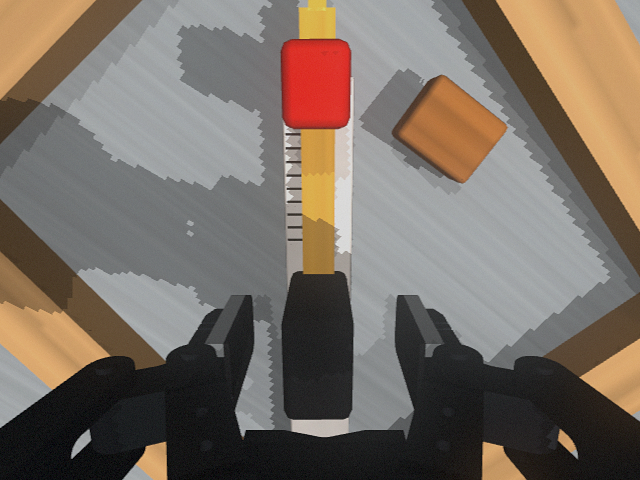

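```bash
python3 -m jog '[{"translation":[0,0,0.005],"delta_rot":[0,0,0],"fingers":60},{"translation":[0,0,0],"delta_rot":[0,0,0],"fingers":20},{"translation":[0,0,0],"delta_rot":[0,0,0],"fingers":20},{"translation":[0,0,0],"delta_rot":[0,0,0],"fingers":20},{"translation":[0,0,0],"delta_rot":[0,0,0],"fingers":20}]'
python3 -m jog '[{"translation":[0,0,0],"delta_rot":[0,0,0],"fingers":0},{"translation":[0,0,0],"delta_rot":[0,0,0],"fingers":0},{"translation":[0,0,0],"delta_rot":[0,0,0],"fingers":0}]'
python3 - <<'E'
from h import *
p=cap('wrist','w4.png'); to(0.546,-0.0112,0.043,-51.0)
E
```

```text
t: 7.5
position: [0.5459, -0.011, 0.0416]
orientation: [0.902, -0.431, -0.0, -0.0]
force: [-1.8, 0.7, 2.4]
width: 0.251
t: 7.88
position: [0.5459, -0.011, 0.0415]
orientation: [0.902, -0.431, -0.0, -0.0]
force: [-2.2, 0.8, 3.9]
width: 0.249
pos [ 0.5459 -0.011   0.0415] toolx yaw -51.05 tool z [-0.e+00  3.e-04 -1.e+00] F [-2.52  1.88  4.17] w 0.254 t 7.92
tool d mm [ 0.2  0.1 -1.5]
rot about tool z deg: -0.05
```

View pics/w4.png

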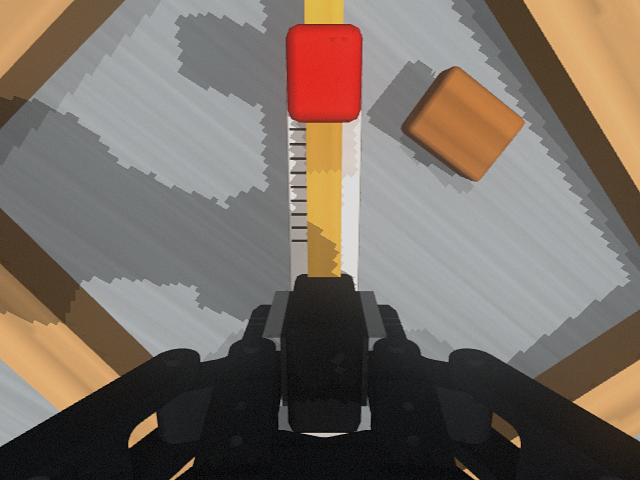

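```bash
python3 -m jog '[{"translation":[0,0,-0.0005],"delta_rot":[0,0,0.8],"fingers":0},{"translation":[0,0.003,0],"delta_rot":[0,0,0.7],"fingers":0},{"translation":[0,0.003,0],"delta_rot":[0,0,0],"fingers":0},{"translation":[0,0.001,0],"delta_rot":[0,0,0],"fingers":0},{"translation":[0,0,0],"delta_rot":[0,0,0],"fingers":0}]'
python3 -m jog '[{"translation":[0,0.001,0],"delta_rot":[0,0,0],"fingers":0},{"translation":[0,0,0],"delta_rot":[0,0,0],"fingers":0}]'
```

```text
t: 8.55
position: [0.5402, -0.0156, 0.0415]
orientation: [0.897, -0.443, -0.0, 0.0]
force: [2.0, 0.1, -2.0]
width: 0.248
t: 8.8
position: [0.5393, -0.0161, 0.0415]
orientation: [0.897, -0.443, -0.0, 0.0]
force: [1.5, 0.1, -3.1]
width: 0.253
```

```bash
python3 -m jog '[{"translation":[0,0.001,0],"delta_rot":[0,0,0],"fingers":0},{"translation":[0,0,0],"delta_rot":[0,0,0],"fingers":0}]';python3 -m jog '[{"translation":[0,0.0007,0],"delta_rot":[0,0,0],"fingers":0},{"translation":[0,0,0],"delta_rot":[0,0,0],"fingers":0}]'; python3 -m jog '[{"translation":[0,0.0007,0],"delta_rot":[0,0,0],"fingers":0},{"translation":[0,0,0],"delta_rot":[0,0,0],"fingers":0}]'
```

```text
t: 9.05
position: [0.5389, -0.0166, 0.0416]
orientation: [0.897, -0.443, 0.0, -0.0]
force: [2.8, 0.1, -3.7]
width: 0.254
t: 9.3
position: [0.5386, -0.0172, 0.0417]
orientation: [0.897, -0.443, 0.0, -0.0]
force: [4.6, 0.1, -4.6]
width: 0.253
t: 9.55
position: [0.5384, -0.0174, 0.042]
orientation: [0.897, -0.443, 0.001, -0.001]
force: [5.1, 0.0, -5.8]
width: 0.252
```

```bash
python3 -m jog '[{"translation":[0.0005,0.0005,0],"delta_rot":[0,0,0],"fingers":0},{"translation":[0,0,0],"delta_rot":[0,0,0],"fingers":0}]';python3 -m jog '[{"translation":[0.0005,0.0005,0],"delta_rot":[0,0,0],"fingers":0},{"translation":[0,0,0],"delta_rot":[0,0,0],"fingers":0}]'
python3 - <<'E'
from h import *
s=bot.observe();print(s['position'],s['force'],s['moment'],R.from_quat(s['orientation']).as_matrix()[:,2],s['tau'].round(2))
cap('scene','s1.png')
a=cv2.imread('pics/s1.png')[210:350,230:430]; cv2.imwrite('pics/s1c.png',cv2.resize(a,None,fx=4,fy=4,interpolation=cv2.INTER_CUBIC))
E
```

```text
t: 9.8
position: [0.5385, -0.0175, 0.0421]
orientation: [0.897, -0.443, 0.001, -0.001]
force: [6.0, 2.7, -5.8]
width: 0.25
t: 10.05
position: [0.5385, -0.0177, 0.0422]
orientation: [0.897, -0.443, 0.001, -0.002]
force: [5.3, 4.3, -5.5]
width: 0.251
[ 0.53853235 -0.01773169  0.0422065 ] [ 5.29081947  4.27186955 -5.48951442] [ 0.60548921 -1.00809783  0.03041866] [ 0.00273624  0.00251246 -0.9999931 ] [ -1.97 -38.16 -26.87  -1.23   1.71   0.08]
```

View pics/s1c.png

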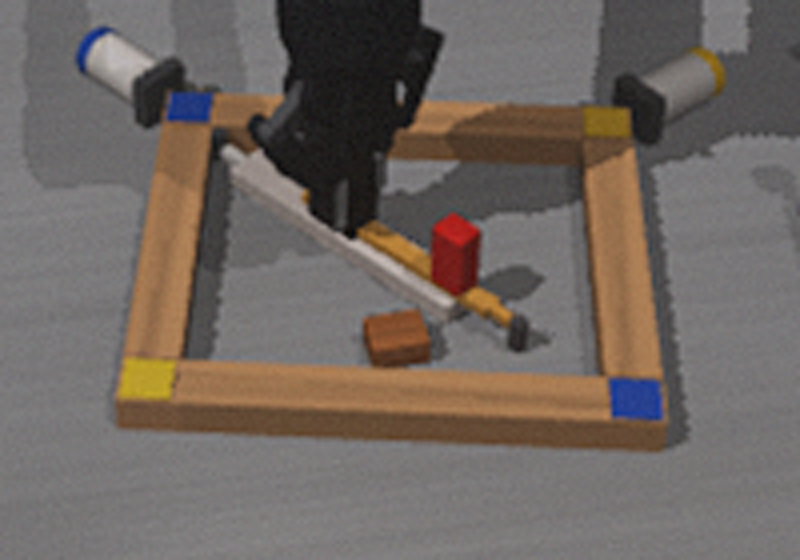

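```bash
python3 -m jog '[{"translation":[0,0,0],"delta_rot":[0,0,0],"fingers":55},{"translation":[0,0,0],"delta_rot":[0,0,0],"fingers":55},{"translation":[0,0,0],"delta_rot":[0,0,0],"fingers":55},{"translation":[0,0,-0.03],"delta_rot":[0,0,0],"fingers":55},{"translation":[0,-0.03,-0.01],"delta_rot":[0,0,0],"fingers":55}]'
python3 -m jog '[{"translation":[0,-0.03,0],"delta_rot":[0,0,0],"fingers":55},{"translation":[0,-0.02,0],"delta_rot":[0,0,0],"fingers":55},{"translation":[0,0,0],"delta_rot":[0,0,0],"fingers":55},{"translation":[0,0,0],"delta_rot":[0,0,0],"fingers":55}]'
python3 - <<'E'
from h import *
p=cap('wrist','w5.png'); to(0.6023,0.0313,0.043,-52.5)
print(proj(p,[[0.6023,0.0313,.06]]))
E
```

```text
t: 10.72
position: [0.5615, -0.0015, 0.0838]
orientation: [0.896, -0.444, 0.001, -0.0]
force: [-0.1, -0.1, -0.1]
width: 0.551
t: 11.22
position: [0.6003, 0.0294, 0.0816]
orientation: [0.897, -0.443, -0.0, 0.0]
force: [-0.3, -0.6, 0.9]
width: 0.551
pos [0.6002 0.0293 0.0816] toolx yaw -52.58 tool z [-1.1e-03 -2.0e-04 -1.0e+00] F [ 0.76 -0.57  0.24] w 0.553 t 11.28
tool d mm [-0.3 -2.9 38.6]
rot about tool z deg: -0.08
[[322.98482982 305.9942341 ]]
```

View pics/w5.png

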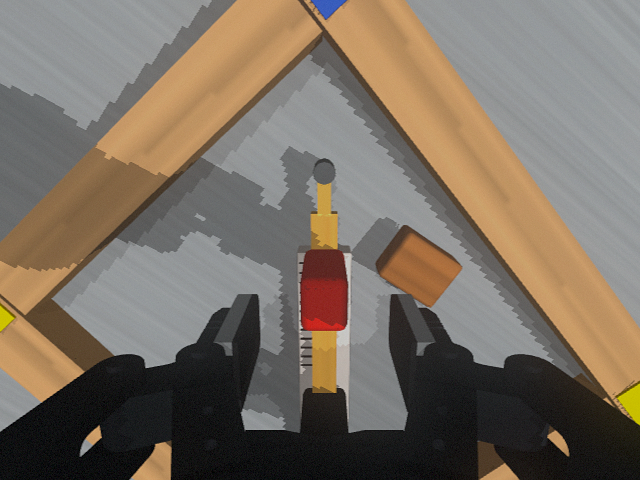

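Run:
```python
from h import *
p=cap('wrist'); s=bot.observe()
Rm=R.from_quat(s['orientation']).as_matrix()
f=lambda X:(Rm.T@(X-np.array([.6023,.0313,.043]))*1000).round(1)
for n,uv,z in [('offL',(377,262),.018),('offB',(432,306),.018),('offR',(461,268),.018),('bf',(323.5,35.5),.022),('bf2',(325,40),.0),('pin',(323.5,168),.021),('red',(324,303),.06)]:
    X=onz(p,uv,z);print(n,X.round(4),f(X))
a=p['frame'][20:60,300:350];cv2.imwrite('pics/w5c.png',cv2.resize(a,None,fx=12,fy=12,interpolation=cv2.INTER_NEAREST))
```

```text
offL [0.6199 0.0132 0.018 ] [25.1 -3.  25. ]
offB [ 0.6187 -0.0218  0.018 ] [52.2 19.2 25. ]
offR [ 0.6415 -0.0198  0.018 ] [64.4 -0.1 25. ]
bf [0.6809 0.0911 0.022 ] [  0.2 -98.8  20.9]
bf2 [0.683 0.092 0.   ] [   0.8 -101.    42.9]
pin [0.6395 0.0595 0.021 ] [  0.2 -46.7  22. ]
red [0.6034 0.0316 0.06  ] [  0.4  -1.1 -17. ]
```

View pics/w5c.png

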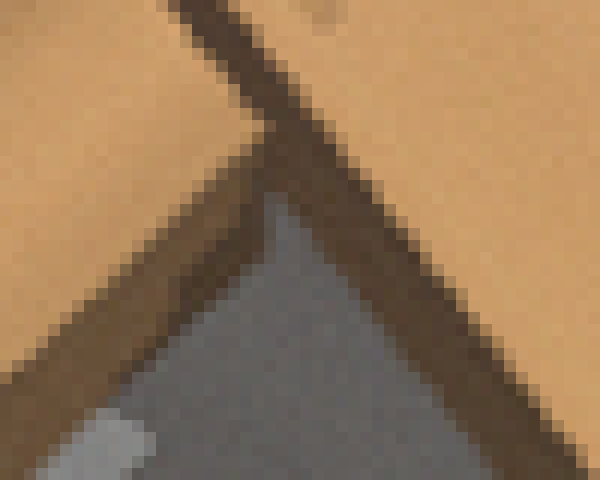

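```bash
python3 -m jog '[{"translation":[0,-0.0035,0],"delta_rot":[0,0,0],"fingers":40},{"translation":[0,0,0],"delta_rot":[0,0,0],"fingers":40},{"translation":[0,0,0.02],"delta_rot":[0,0,0],"fingers":40},{"translation":[0,0,0.014],"delta_rot":[0,0,0],"fingers":40},{"translation":[0,0,0],"delta_rot":[0,0,0],"fingers":40}]'
python3 -m jog '[{"translation":[0,0,0],"delta_rot":[0,0,0],"fingers":10},{"translation":[0,0,0],"delta_rot":[0,0,0],"fingers":0},{"translation":[0,0,0],"delta_rot":[0,0,0],"fingers":0},{"translation":[0,0,0],"delta_rot":[0,0,0],"fingers":0}]'
python3 - <<'E'
from h import *
p=cap('wrist','w6.png'); to(0.6023,0.0313,0.043,-52.5)
E
```

```text
t: 11.95
position: [0.6024, 0.0319, 0.0459]
orientation: [0.897, -0.443, -0.002, 0.001]
force: [0.8, -0.5, 0.6]
width: 0.4
t: 12.45
position: [0.6041, 0.0321, 0.0483]
orientation: [0.897, -0.443, 0.0, -0.0]
force: [-0.3, 0.9, -0.5]
width: 0.201
pos [0.6041 0.0321 0.0483] toolx yaw -52.55 tool z [ 9.e-04  2.e-04 -1.e+00] F [ 0.43  0.24 -0.15] w 0.203 t 12.50
tool d mm [-0.5  1.9  5.3]
rot about tool z deg: -0.05
```

View pics/w6.png

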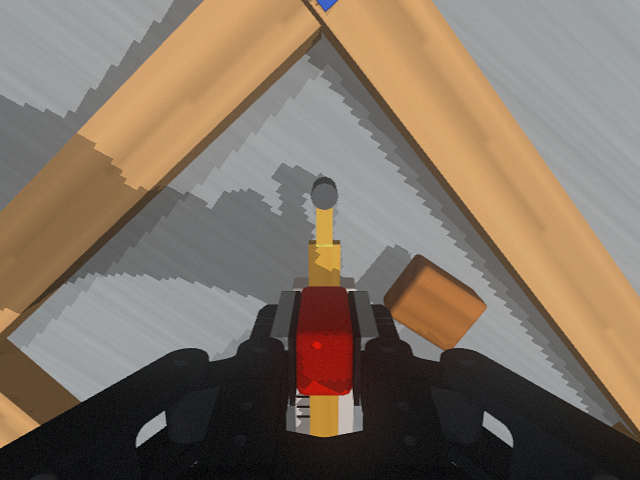

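```bash
python3 -m jog '[{"translation":[0,-0.008,0],"delta_rot":[0,0,0],"fingers":0},{"translation":[0,-0.008,0],"delta_rot":[0,0,0],"fingers":0},{"translation":[0,-0.008,0],"delta_rot":[0,0,0],"fingers":0},{"translation":[0,-0.008,0],"delta_rot":[0,0,0],"fingers":0},{"translation":[0,0,0],"delta_rot":[0,0,0],"fingers":0}]'
python3 -m jog '[{"translation":[0,-0.005,0],"delta_rot":[0,0,0],"fingers":0},{"translation":[0,0,0],"delta_rot":[0,0,0],"fingers":0}]'
python3 - <<'E'
from h import *
p=cap('wrist','w7.png'); to(0.6023,0.0313,0.043,-52.5)
E
```

```text
t: 13.12
position: [0.6303, 0.0521, 0.0482]
orientation: [0.897, -0.442, 0.001, -0.001]
force: [0.1, 1.3, 3.1]
width: 0.199
t: 13.38
position: [0.6338, 0.0548, 0.0482]
orientation: [0.897, -0.443, 0.001, -0.001]
force: [1.0, 0.8, 3.7]
width: 0.197
pos [0.6337 0.0547 0.0483] toolx yaw -52.55 tool z [ 1.5e-03  5.0e-04 -1.0e+00] F [0.47 0.54 3.89] w 0.200 t 13.43
tool d mm [-0.6 39.2  5.2]
rot about tool z deg: -0.05
```

View pics/w7.png

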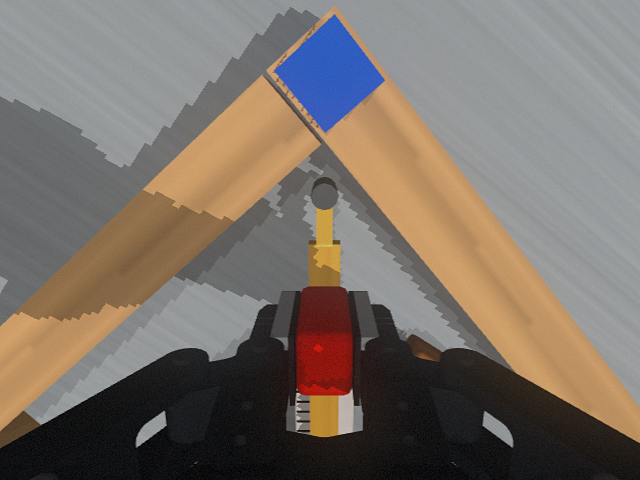

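```bash
python3 -m jog '[{"translation":[0,-0.004,-0.0005],"delta_rot":[0,0,0],"fingers":0},{"translation":[0,-0.003,0],"delta_rot":[0,0,0],"fingers":0},{"translation":[0,0,0],"delta_rot":[0,0,0],"fingers":0}]'
python3 -m jog '[{"translation":[0,-0.001,0],"delta_rot":[0,0,0],"fingers":0},{"translation":[0,0,0],"delta_rot":[0,0,0],"fingers":0}]'
python3 -m jog '[{"translation":[0,-0.001,0],"delta_rot":[0,0,0],"fingers":0},{"translation":[0,0,0],"delta_rot":[0,0,0],"fingers":0}]'
python3 - <<'E'
from h import *
p=cap('wrist','w8.png'); to(0.6023,0.0313,0.043,-52.5)
a=p['frame'][90:240,250:400];cv2.imwrite('pics/w8c.png',cv2.resize(a,None,fx=4,fy=4,interpolation=cv2.INTER_NEAREST))
E
```

```text
t: 13.8
position: [0.6391, 0.0588, 0.0483]
orientation: [0.897, -0.443, 0.0, -0.0]
force: [-0.3, -0.3, 2.8]
width: 0.202
t: 14.05
position: [0.6396, 0.0592, 0.0482]
orientation: [0.897, -0.443, 0.0, 0.0]
force: [-0.6, -0.5, 1.9]
width: 0.204
t: 14.3
position: [0.6404, 0.0599, 0.0482]
orientation: [0.897, -0.443, 0.0, 0.0]
force: [-0.3, -0.2, 2.6]
width: 0.197
pos [0.6404 0.0598 0.0482] toolx yaw -52.55 tool z [ 1.e-04 -1.e-04 -1.e+00] F [ 0.87 -0.43  1.84] w 0.203 t 14.35
tool d mm [-0.5 47.6  5.2]
rot about tool z deg: -0.05
```

View pics/w8c.png

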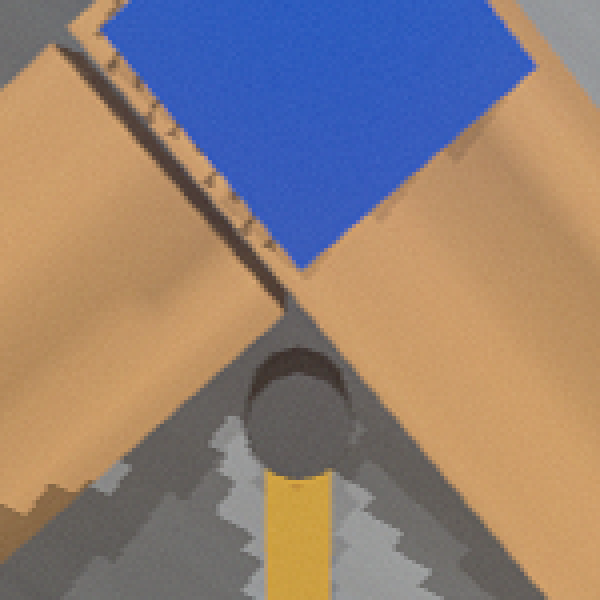

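```bash
python3 -m jog '[{"translation":[-0.0007,-0.0015,0],"delta_rot":[0,0,-0.2],"fingers":0},{"translation":[0,-0.0015,0],"delta_rot":[0,0,0],"fingers":0},{"translation":[0,0,0],"delta_rot":[0,0,0],"fingers":0}]'
python3 -m jog '[{"translation":[0,-0.0008,0],"delta_rot":[0,0,0],"fingers":0},{"translation":[0,0,0],"delta_rot":[0,0,0],"fingers":0}]'
python3 -m jog '[{"translation":[0,-0.0007,0],"delta_rot":[0,0,0],"fingers":0},{"translation":[0,0,0],"delta_rot":[0,0,0],"fingers":0}]'
python3 -m jog '[{"translation":[0,-0.0007,0],"delta_rot":[0,0,0],"fingers":0},{"translation":[0,0,0],"delta_rot":[0,0,0],"fingers":0}]'
```

```text
t: 14.72
position: [0.6426, 0.0622, 0.0483]
orientation: [0.897, -0.441, 0.0, -0.0]
force: [1.8, -1.8, 1.9]
width: 0.199
t: 14.98
position: [0.643, 0.0627, 0.0482]
orientation: [0.897, -0.441, 0.0, 0.0]
force: [1.2, -1.8, 0.8]
width: 0.198
t: 15.22
position: [0.6431, 0.0628, 0.0482]
orientation: [0.897, -0.441, -0.0, 0.001]
force: [-0.5, -2.9, 2.3]
width: 0.198
t: 15.48
position: [0.6433, 0.0629, 0.0481]
orientation: [0.897, -0.441, -0.001, 0.001]
force: [-2.1, -5.7, 3.0]
width: 0.2
```

```bash
python3 -m jog '[{"translation":[0.0004,0,0],"delta_rot":[0,0,0],"fingers":0},{"translation":[0,0,0],"delta_rot":[0,0,0],"fingers":0}]'
python3 - <<'E'
from h import *
p=cap('wrist','w9.png'); to(0.6023,0.0313,0.043,-52.5)
a=p['frame'][90:240,250:400];cv2.imwrite('pics/w9c.png',cv2.resize(a,None,fx=4,fy=4,interpolation=cv2.INTER_NEAREST))
s=cap('scene','s2.png')
a=s['frame'][210:350,230:430]; cv2.imwrite('pics/s2c.png',cv2.resize(a,None,fx=4,fy=4,interpolation=cv2.INTER_CUBIC))
E
```

```text
t: 15.72
position: [0.6434, 0.0629, 0.0481]
orientation: [0.897, -0.441, -0.001, 0.001]
force: [-3.1, -3.9, 3.0]
width: 0.201
pos [0.6434 0.0629 0.0481] toolx yaw -52.37 tool z [-2.3e-03 -7.0e-04 -1.0e+00] F [-2.58 -4.01  3.24] w 0.197 t 15.78
tool d mm [-0.1 51.8  5.3]
rot about tool z deg: 0.13
```

View pics/w9c.png

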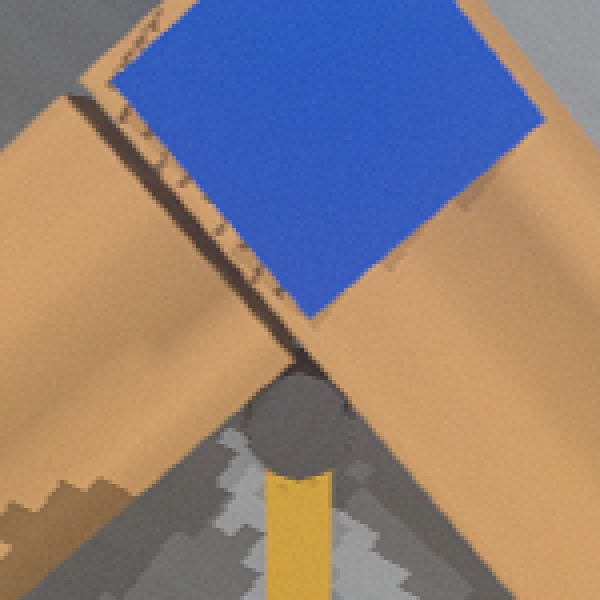

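View pics/s2c.png

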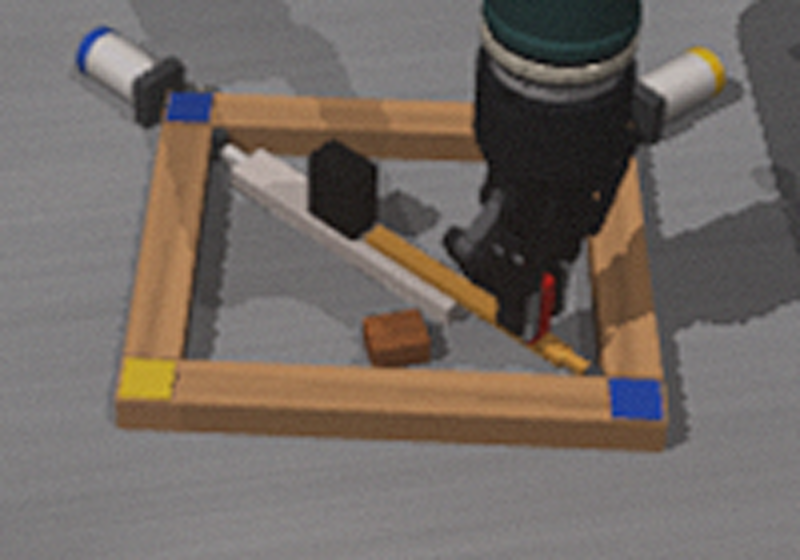

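Run:
```python
import cv2,numpy as np
a=cv2.imread('pics/s1.png')[235:300,275:355];b=cv2.imread('pics/s2.png')[235:300,275:355]
f=lambda x:cv2.resize(x,None,fx=8,fy=8,interpolation=cv2.INTER_NEAREST)[:290*2]
z=lambda x:cv2.resize(x[:35],None,fx=9,fy=8,interpolation=cv2.INTER_NEAREST)
cv2.imwrite('pics/s12.png',np.vstack([z(a),z(b)]))
```

```text
(no output)
```

View pics/s12.png

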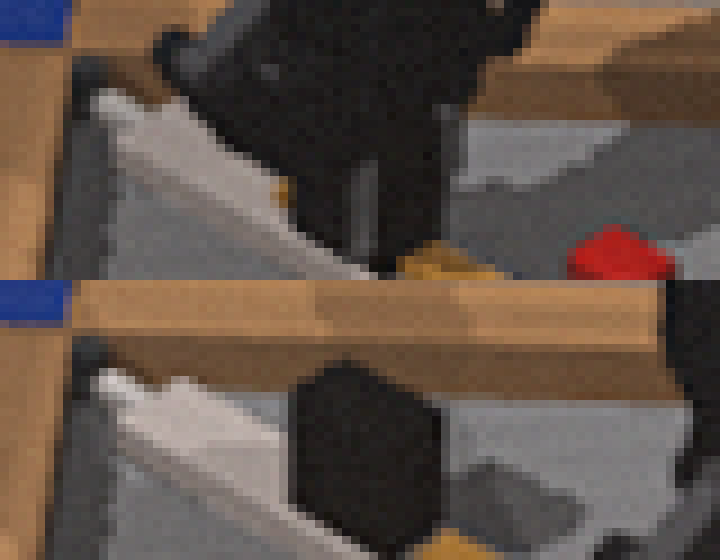

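```bash
python3 -m jog '[{"translation":[0,0,0],"delta_rot":[0,0,0],"fingers":40},{"translation":[0,0,0],"delta_rot":[0,0,0],"fingers":40},{"translation":[0,0,-0.04],"delta_rot":[0,0,0],"fingers":40},{"translation":[0,0.055,-0.03],"delta_rot":[0,0,0],"fingers":40},{"translation":[0,0.055,0],"delta_rot":[0,0,0],"fingers":40}]'
python3 -m jog '[{"translation":[0,0.055,0],"delta_rot":[0,0,0],"fingers":40},{"translation":[0,0.05,0],"delta_rot":[0,0,0],"fingers":40},{"translation":[0,0.01,0],"delta_rot":[0,0,0],"fingers":40},{"translation":[0,0,0],"delta_rot":[0,0,0],"fingers":40}]'
python3 - <<'E'
from h import *
p=cap('wrist','w10.png'); to(0.6023,0.0313,0.043,-52.5)
E
```

```text
t: 16.45
position: [0.5587, -0.0037, 0.1217]
orientation: [0.898, -0.44, 0.003, -0.002]
force: [-0.4, -1.0, -0.7]
width: 0.398
t: 16.95
position: [0.4665, -0.0738, 0.1185]
orientation: [0.897, -0.441, 0.0, -0.001]
force: [0.7, 0.6, 0.0]
width: 0.404
pos [ 0.4671 -0.0735  0.1186] toolx yaw -52.34 tool z [ 1.6e-03  8.0e-04 -1.0e+00] F [ 0.19 -0.61 -0.01] w 0.400 t 17.00
tool d mm [  -0.4 -171.    75.8]
rot about tool z deg: 0.16
```

View pics/w10.png

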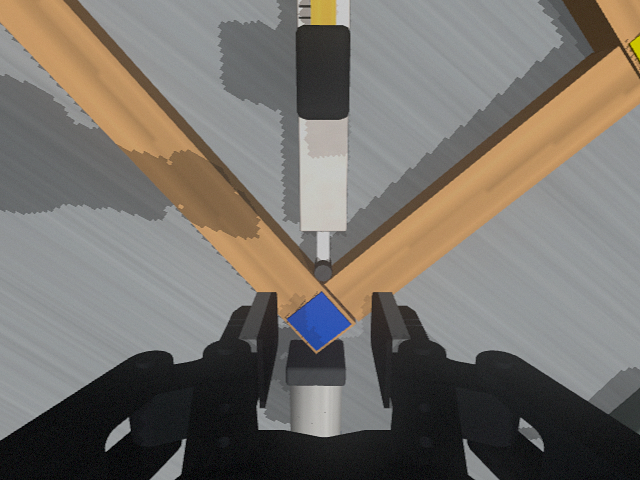

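Run:
```python
import cv2
a=cv2.imread('pics/w10.png')[225:315,270:370]; cv2.imwrite('pics/w10c.png',cv2.resize(a,None,fx=6.5,fy=6.5,interpolation=cv2.INTER_NEAREST))
```

```text
(no output)
```

View pics/w10c.png

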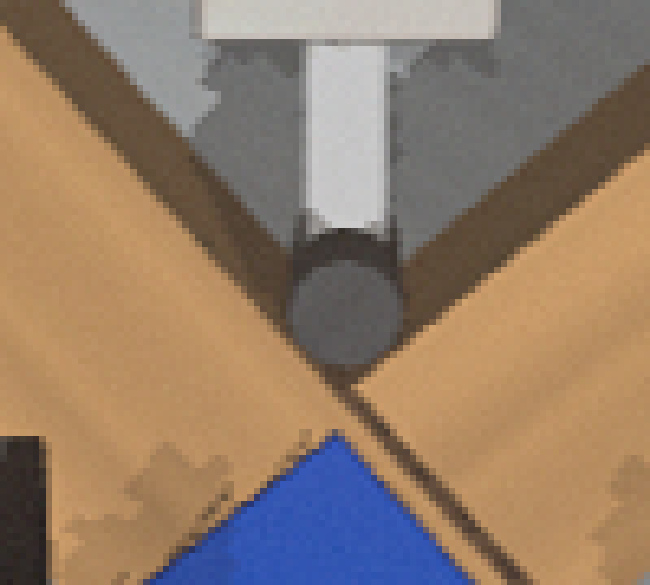

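Run:
```python
from h import *
to(0.6434,0.0629,0.047,-52.4)
```

```text
pos [ 0.4671 -0.0735  0.1186] toolx yaw -52.34 tool z [ 1.6e-03  8.0e-04 -1.0e+00] F [ 0.19 -0.61 -0.01] w 0.400 t 17.00
tool d mm [  -0.3 -222.8   71.9]
rot about tool z deg: 0.06
```

```bash
python3 -m jog '[{"translation":[0,-0.055,0],"delta_rot":[0,0,0],"fingers":40},{"translation":[0,-0.055,0],"delta_rot":[0,0,0],"fingers":40},{"translation":[0,-0.055,0],"delta_rot":[0,0,0],"fingers":40},{"translation":[0,-0.05,0],"delta_rot":[0,0,0],"fingers":40},{"translation":[0,-0.008,0.02],"delta_rot":[0,0,0],"fingers":40}]'
python3 -m jog '[{"translation":[0,0,0],"delta_rot":[0,0,0],"fingers":40},{"translation":[0,0,0],"delta_rot":[0,0,0],"fingers":40}]'
python3 - <<'E'
from h import *
p=cap('wrist','w11.png')
to(0.6434,0.0629,0.047,-52.4)
print(proj(p,[.6434,.0629,.06]))
E
```

```text
t: 17.62
position: [0.6469, 0.0662, 0.099]
orientation: [0.898, -0.439, 0.002, -0.002]
force: [-0.2, 0.5, -0.7]
width: 0.397
t: 17.88
position: [0.642, 0.0619, 0.0976]
orientation: [0.897, -0.441, -0.001, 0.0]
force: [-0.0, -0.3, 0.9]
width: 0.405
pos [0.6423 0.0616 0.0984] toolx yaw -52.39 tool z [-2.e-04 -1.e-04 -1.e+00] F [ 0.26 -0.03  1.06] w 0.400 t 17.93
tool d mm [-0.3 -1.7 51.4]
rot about tool z deg: 0.01
[[324.03163239 291.78384854]]
```

View pics/w11.png

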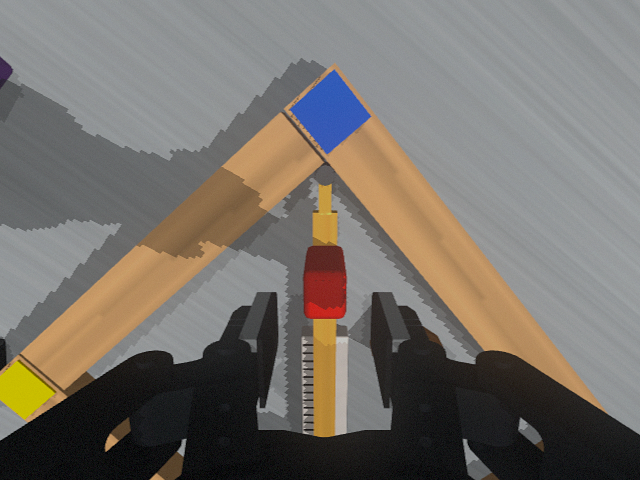

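```bash
python3 -m jog '[{"translation":[0,-0.0017,0.03],"delta_rot":[0,0,0],"fingers":40},{"translation":[0,0,0.02],"delta_rot":[0,0,0],"fingers":40},{"translation":[0,0,0],"delta_rot":[0,0,0],"fingers":40},{"translation":[0,0,0],"delta_rot":[0,0,0],"fingers":0},{"translation":[0,0,0],"delta_rot":[0,0,0],"fingers":0}]'
python3 -m jog '[{"translation":[0,0,0],"delta_rot":[0,0,0],"fingers":0},{"translation":[0,0.007,0],"delta_rot":[0,0,0],"fingers":0},{"translation":[0,0.007,0],"delta_rot":[0,0,0],"fingers":0},{"translation":[0,0.007,0],"delta_rot":[0,0,0],"fingers":0},{"translation":[0,0,0],"delta_rot":[0,0,0],"fingers":0}]'
```

```text
t: 18.55
position: [0.6443, 0.0632, 0.0493]
orientation: [0.897, -0.441, 0.0, -0.0]
force: [-2.3, 0.2, 0.8]
width: 0.2
t: 19.18
position: [0.6272, 0.0499, 0.0491]
orientation: [0.897, -0.441, 0.0, -0.0]
force: [-1.4, 0.3, 5.4]
width: 0.2
```

```bash
python3 -m jog '[{"translation":[0,0,0],"delta_rot":[0,0,0],"fingers":45},{"translation":[0,0,0],"delta_rot":[0,0,0],"fingers":45},{"translation":[0,0,-0.035],"delta_rot":[0,0,0],"fingers":45},{"translation":[0,0.055,0],"delta_rot":[0,0,0],"fingers":45},{"translation":[0,0.053,0],"delta_rot":[0,0,0],"fingers":45}]'
python3 -m jog '[{"translation":[0,0.003,0],"delta_rot":[0,0,0],"fingers":45},{"translation":[0,0,0],"delta_rot":[0,0,0],"fingers":45}]'
python3 - <<'E'
from h import *
p=cap('wrist','w12.png')
to(0.5385,-.0177,0.043,-52.4)
print(proj(p,[.5385,-.0177,.06]))
E
```

```text
t: 19.8
position: [0.5414, -0.0163, 0.0832]
orientation: [0.898, -0.441, 0.0, 0.0]
force: [-0.5, -1.5, 0.2]
width: 0.453
t: 20.05
position: [0.5401, -0.0175, 0.0833]
orientation: [0.897, -0.441, 0.0, -0.0]
force: [-0.7, 1.3, 0.1]
width: 0.451
pos [ 0.5406 -0.0172  0.0835] toolx yaw -52.34 tool z [ 1.4e-03  3.0e-04 -1.0e+00] F [0.76 0.05 0.73] w 0.452 t 20.10
tool d mm [-0.9  2.1 40.5]
rot about tool z deg: 0.06
[[321.66569111 314.25903474]]
```

View pics/w12.png

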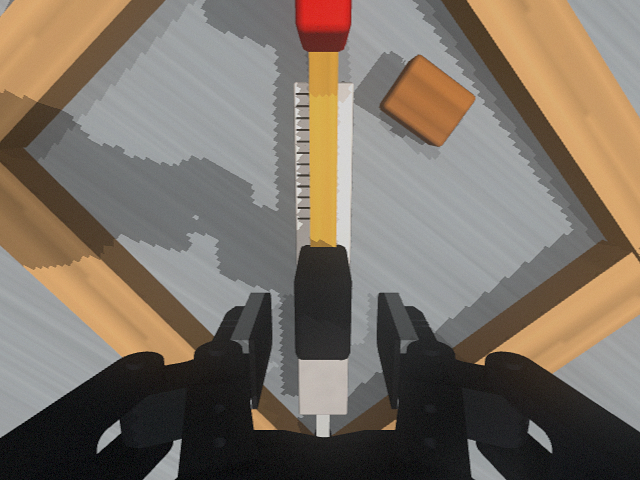

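```bash
python3 -m jog '[{"translation":[-0.0003,0.002,0.025],"delta_rot":[0,0,0],"fingers":45},{"translation":[0,0,0.013],"delta_rot":[0,0,0],"fingers":45},{"translation":[0,0,0],"delta_rot":[0,0,0],"fingers":45},{"translation":[0,0,0],"delta_rot":[0,0,0],"fingers":0},{"translation":[0,0,0],"delta_rot":[0,0,0],"fingers":0}]'
python3 -m jog '[{"translation":[0,0,0],"delta_rot":[0,0,0],"fingers":0},{"translation":[0,0,-0.01],"delta_rot":[0,0,0],"fingers":0},{"translation":[0,0,-0.02],"delta_rot":[0,0,0],"fingers":0},{"translation":[0,0,-0.025],"delta_rot":[0,0,0],"fingers":0},{"translation":[0,0,0],"delta_rot":[0,0,0],"fingers":0}]'
python3 - <<'E'
from h import *
p=cap('wrist','w13.png')
cap('scene','s3.png')
to(0.583,-.0196,0.1,28.5)
E
```

```text
t: 20.72
position: [0.5385, -0.018, 0.0459]
orientation: [0.897, -0.441, 0.001, -0.001]
force: [0.6, 1.6, -0.8]
width: 0.249
t: 21.35
position: [0.5389, -0.019, 0.1025]
orientation: [0.897, -0.441, 0.002, -0.0]
force: [0.9, -1.1, -4.7]
width: 0.248
pos [ 0.537  -0.0186  0.0995] toolx yaw -52.36 tool z [-1.8e-03 -2.0e-04 -1.0e+00] F [-0.67 -0.5  -5.41] w 0.252 t 21.45
tool d mm [ 28.9 -35.8  -0.6]
rot about tool z deg: -80.86
```

View pics/s3.png

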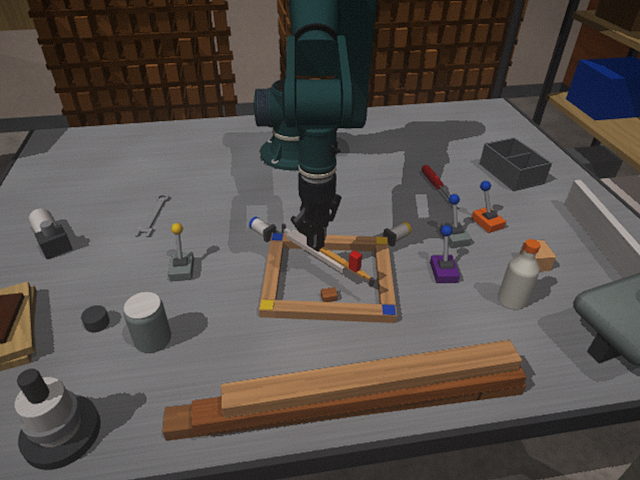

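```bash
python3 -m jog '[{"translation":[0.0145,-0.018,0],"delta_rot":[0,0,0],"fingers":0},{"translation":[0.0145,-0.018,0],"delta_rot":[0,0,0],"fingers":0},{"translation":[0,0,0],"delta_rot":[0,0,-9],"fingers":0},{"translation":[0,0,0],"delta_rot":[0,0,-9],"fingers":0},{"translation":[0,0,0],"delta_rot":[0,0,-9],"fingers":0}]'
python3 -m jog '[{"translation":[0,0,0],"delta_rot":[0,0,-9],"fingers":0},{"translation":[0,0,0],"delta_rot":[0,0,-9],"fingers":0},{"translation":[0,0,0],"delta_rot":[0,0,-9],"fingers":0},{"translation":[0,0,0],"delta_rot":[0,0,-9],"fingers":0},{"translation":[0,0,0],"delta_rot":[0,0,-9],"fingers":0}]'
python3 -m jog '[{"translation":[0,0,0],"delta_rot":[0,0,-8.9],"fingers":0},{"translation":[0,0,0],"delta_rot":[0,0,0],"fingers":0},{"translation":[0,0,0],"delta_rot":[0,0,0],"fingers":0}]'
python3 - <<'E'
from h import *
to(0.583,-.0196,0.046,28.5)
p=cap('wrist','w14.png')
cap('scene','s4.png')
E
```

```text
t: 22.08
position: [0.5826, -0.0194, 0.0976]
orientation: [0.976, -0.217, -0.002, 0.0]
force: [-0.5, -1.0, -4.7]
width: 0.249
t: 22.7
position: [0.5826, -0.0194, 0.0978]
orientation: [0.985, 0.173, -0.002, -0.001]
force: [-0.3, 0.4, -6.2]
width: 0.247
t: 23.08
position: [0.5834, -0.0194, 0.0991]
orientation: [0.969, 0.245, -0.001, -0.0]
force: [-0.2, -0.4, -4.7]
width: 0.248
pos [ 0.5834 -0.0194  0.0991] toolx yaw 28.42 tool z [-2.2e-03  3.0e-04 -1.0e+00] F [-0.17 -0.45 -4.72] w 0.248 t 23.07
tool d mm [-0.3  0.1 53.1]
rot about tool z deg: -0.08
```

View pics/s4.png

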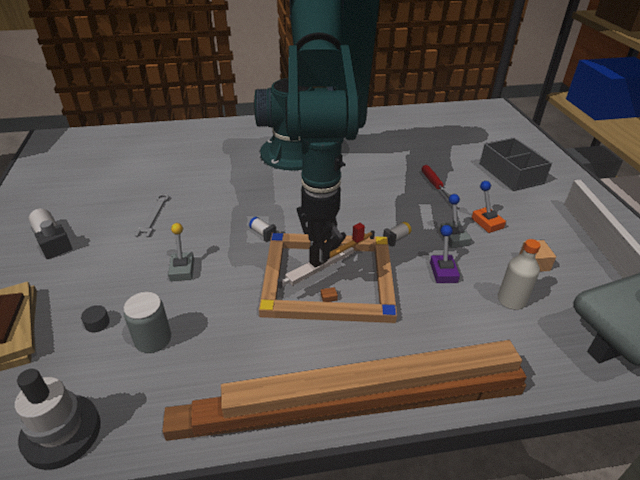

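View pics/w14.png

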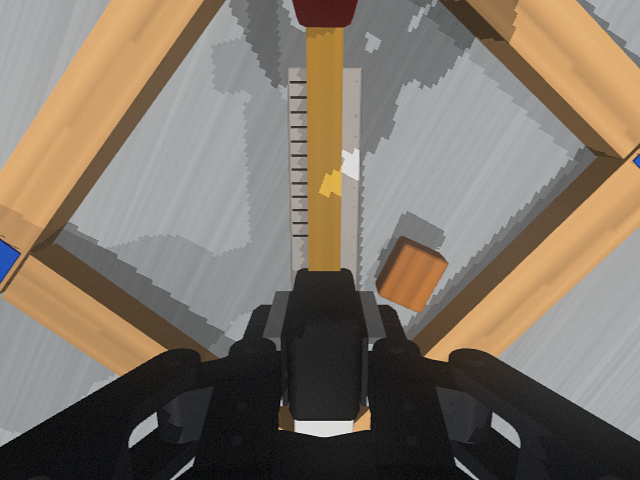

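```bash
python3 -m jog '[{"translation":[0,0,0.02],"delta_rot":[0,0,0],"fingers":0},{"translation":[0,0,0.018],"delta_rot":[0,0,0],"fingers":0},{"translation":[0,0,0.01],"delta_rot":[0,0,0],"fingers":0},{"translation":[0,0,0.003],"delta_rot":[0,0,0],"fingers":0},{"translation":[0,0,0],"delta_rot":[0,0,0],"fingers":0}]'
python3 -m jog '[{"translation":[0,0,0.0015],"delta_rot":[0,0,0],"fingers":0},{"translation":[0,0,0],"delta_rot":[0,0,0],"fingers":0}]'
python3 - <<'E'
from h import *
to(0.583,-.0196,0.046,28.5)
p=cap('wrist','w15.png')
cap('scene','s5.png')
a=cv2.imread('pics/s5.png')[210:350,230:430]; cv2.imwrite('pics/s5c.png',cv2.resize(a,None,fx=4,fy=4,interpolation=cv2.INTER_CUBIC))
E
```

```text
t: 23.8
position: [0.5843, -0.0194, 0.0493]
orientation: [0.969, 0.247, 0.0, -0.0]
force: [0.1, -0.2, -4.3]
width: 0.252
t: 24.05
position: [0.5844, -0.0194, 0.0483]
orientation: [0.969, 0.247, 0.0, 0.0]
force: [0.4, -0.7, -4.1]
width: 0.247
pos [ 0.5844 -0.0194  0.0483] toolx yaw 28.55 tool z [ 1.e-03 -1.e-04 -1.e+00] F [ 0.44 -0.69 -4.11] w 0.247 t 24.05
tool d mm [-1.3 -0.5  2.3]
rot about tool z deg: 0.05
```

View pics/s5c.png

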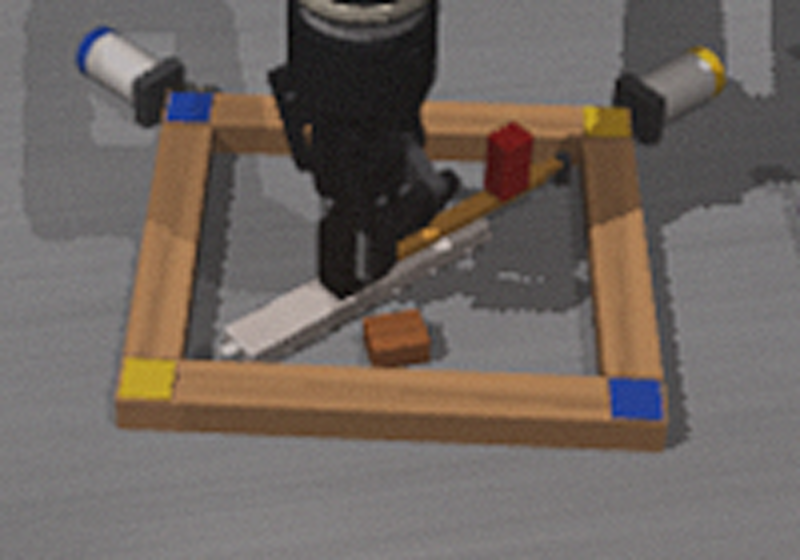

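View pics/w15.png

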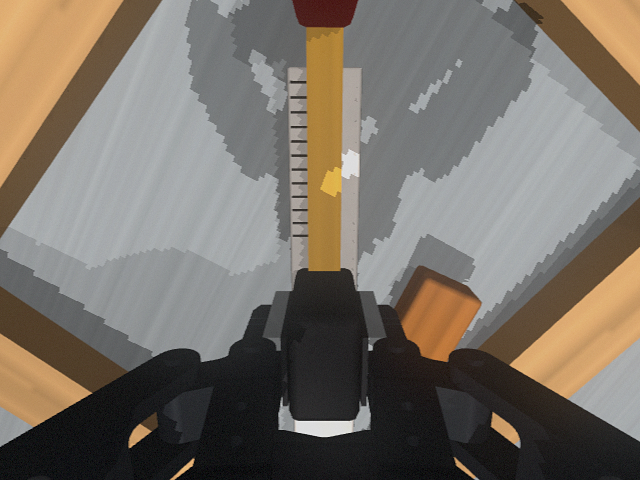

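```bash
python3 -m jog '[{"translation":[0,0,0.0015],"delta_rot":[0,0,0],"fingers":0},{"translation":[0,0,0],"delta_rot":[0,0,0],"fingers":0}]';python3 -m jog '[{"translation":[0,0,0.001],"delta_rot":[0,0,0],"fingers":0},{"translation":[0,0,0],"delta_rot":[0,0,0],"fingers":0}]'
python3 - <<'E'
from h import *
to(0.583,-.0196,0.046,28.5)
E
```

```text
t: 24.4
position: [0.5839, -0.0194, 0.0461]
orientation: [0.969, 0.247, -0.0, -0.0]
force: [-0.4, -0.5, -5.2]
width: 0.248
t: 24.65
position: [0.584, -0.0194, 0.0459]
orientation: [0.969, 0.247, 0.0, -0.0]
force: [-2.5, 0.3, -0.2]
width: 0.25
pos [ 0.584  -0.0194  0.0459] toolx yaw 28.55 tool z [ 0.e+00  1.e-04 -1.e+00] F [-2.47  0.31 -0.24] w 0.250 t 24.65
tool d mm [-1.  -0.3 -0.1]
rot about tool z deg: 0.05
```

```bash
python3 -m jog '[{"translation":[-0.001,0.0015,-0.0004],"delta_rot":[0,0,0],"fingers":0},{"translation":[0,0.0015,0],"delta_rot":[0,0,0],"fingers":0},{"translation":[0,0,0],"delta_rot":[0,0,0],"fingers":0}]';python3 -m jog '[{"translation":[0,0.0015,0],"delta_rot":[0,0,0],"fingers":0},{"translation":[0,0,0],"delta_rot":[0,0,0],"fingers":0}]'
python3 -m jog '[{"translation":[0,0.001,0],"delta_rot":[0,0,0],"fingers":0},{"translation":[0,0,0],"delta_rot":[0,0,0],"fingers":0}]'
```

```text
t: 25.02
position: [0.5846, -0.0218, 0.0459]
orientation: [0.969, 0.247, 0.0, -0.001]
force: [-2.0, 4.2, 0.4]
width: 0.249
t: 25.28
position: [0.5847, -0.0224, 0.0459]
orientation: [0.969, 0.247, -0.0, -0.001]
force: [-4.2, 5.6, 1.6]
width: 0.255
t: 25.52
position: [0.5847, -0.0227, 0.046]
orientation: [0.969, 0.247, -0.001, -0.002]
force: [-6.0, 7.3, 3.1]
width: 0.251
```

Run:
```python
from h import *
s=cap('scene','s6.png')
a=s['frame'][255:325,240:340]; cv2.imwrite('pics/s6c.png',cv2.resize(a,None,fx=8,fy=8,interpolation=cv2.INTER_CUBIC))
cap('top','t6.png')
a=cv2.imread('pics/t6.png')[145:285,240:400]; cv2.imwrite('pics/t6c.png',cv2.resize(a,None,fx=4.2,fy=4.2,interpolation=cv2.INTER_CUBIC))
print(proj(s,[[.6325,-.1105,.021],[.6325,-.1105,.0],[.638,-.1206,.022]]))
```

```text
[[279.91489106 298.21837304]
 [280.27469969 305.08574348]
 [275.35320216 300.35773331]]
```

View pics/s6c.png

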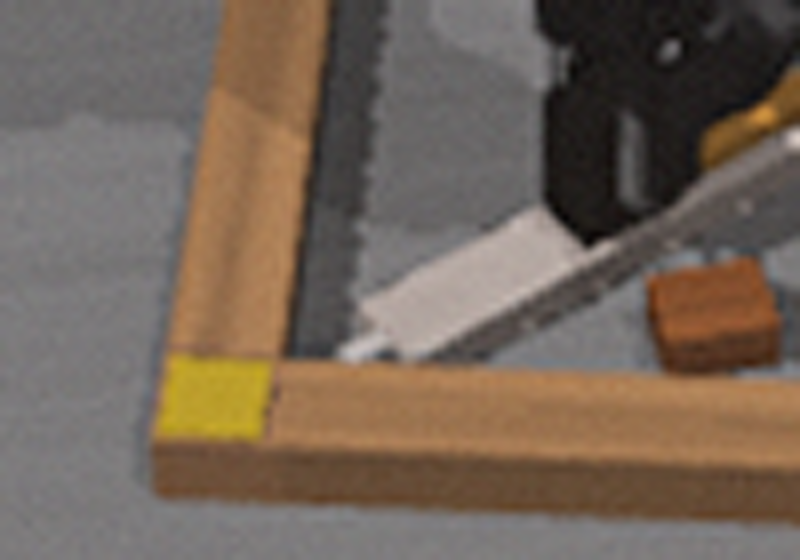

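View pics/t6c.png

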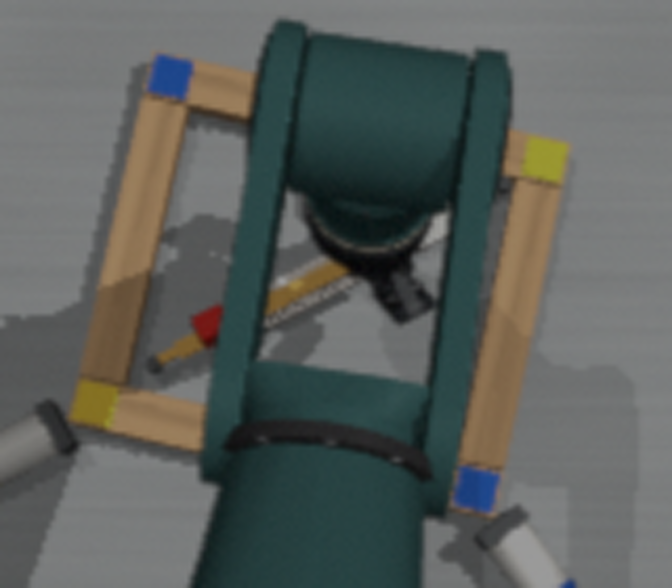

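```bash
python3 -m jog '[{"translation":[0,0,0],"delta_rot":[0,0,0],"fingers":45},{"translation":[0,0,0],"delta_rot":[0,0,0],"fingers":45},{"translation":[0,0,-0.035],"delta_rot":[0,0,0],"fingers":45},{"translation":[0,0.045,-0.035],"delta_rot":[0,0,0],"fingers":45},{"translation":[0,0.045,0],"delta_rot":[0,0,0],"fingers":45}]'
python3 -m jog '[{"translation":[0,0,0],"delta_rot":[0,0,0],"fingers":45},{"translation":[0,0,0],"delta_rot":[0,0,0],"fingers":45}]'
python3 - <<'E'
from h import *
p=cap('wrist','w16.png'); to(0.6023,0.0313,0.043,28.5)
a=cv2.imread('pics/w16.png')[205:315,265:375]; cv2.imwrite('pics/w16c.png',cv2.resize(a,None,fx=5,fy=5,interpolation=cv2.INTER_NEAREST))
E
```

```text
t: 26.25
position: [0.6322, -0.1056, 0.1211]
orientation: [0.969, 0.247, 0.005, 0.003]
force: [1.3, 0.3, -0.4]
width: 0.455
t: 26.5
position: [0.6285, -0.1039, 0.1151]
orientation: [0.969, 0.246, -0.0, -0.0]
force: [-0.6, -0.1, 0.9]
width: 0.454
pos [ 0.6283 -0.1033  0.115 ] toolx yaw 28.56 tool z [-1.2e-03  6.0e-04 -1.0e+00] F [-0.39  0.65 -0.02] w 0.448 t 26.55
tool d mm [  41.6 -130.5   72.1]
rot about tool z deg: 0.06
```

View pics/w16.png

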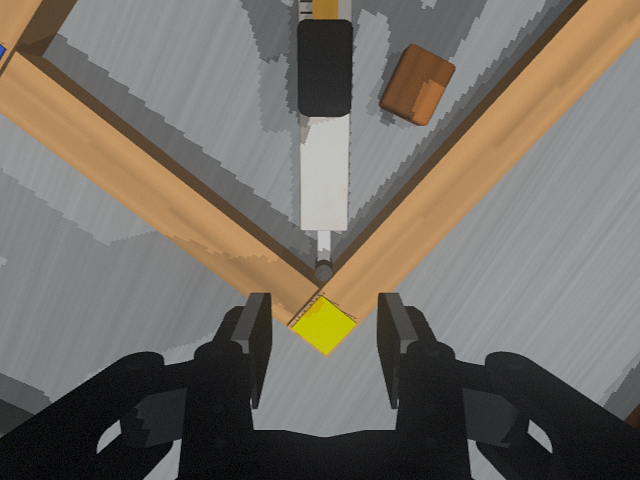

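View pics/w16c.png

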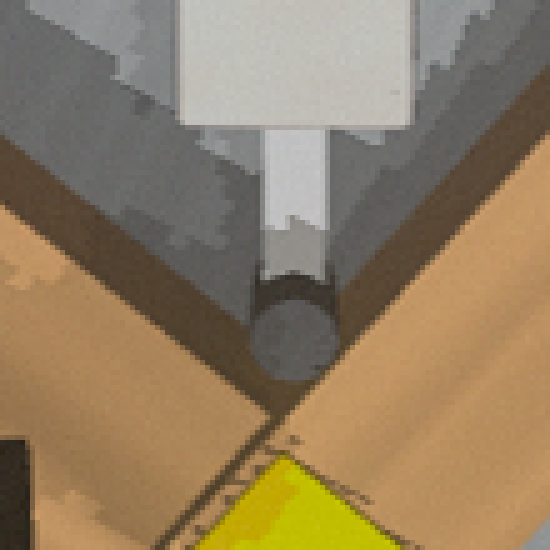

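Run:
```python
from h import *
p=cap('wrist')
h=onz(p,(265+295/5-.5,205+340/5-.5),.021); g=h+.1*np.array([np.cos(np.radians(118.5)),np.sin(np.radians(118.5)),0])
print(h,g,onz(p,(325,67),.06))
to(g[0],g[1],0.0455,28.5)
to(.5847,-.0227,.0455)
```

```text
[ 0.63345671 -0.11255036  0.021     ] [ 0.58574083 -0.02466865  0.021     ] [ 0.58642939 -0.02458559  0.06      ]
pos [ 0.6282 -0.1029  0.115 ] toolx yaw 28.59 tool z [-1.2e-03  5.0e-04 -1.0e+00] F [ 0.49  0.61 -0.04] w 0.450 t 26.60
tool d mm [  0.2 -89.   69.6]
rot about tool z deg: 0.09
pos [ 0.6282 -0.1029  0.115 ] toolx yaw 28.59 tool z [-1.2e-03  5.0e-04 -1.0e+00] F [ 0.49  0.61 -0.04] w 0.450 t 26.60
tool d mm [  0.2 -91.2  69.6]
```

```bash
python3 -m jog '[{"translation":[0,-0.045,0],"delta_rot":[0,0,0],"fingers":45},{"translation":[0,-0.044,0],"delta_rot":[0,0,0],"fingers":45},{"translation":[0,0,0.03],"delta_rot":[0,0,0],"fingers":45},{"translation":[0,0,0.025],"delta_rot":[0,0,0],"fingers":45},{"translation":[0,0,0.01],"delta_rot":[0,0,0],"fingers":45}]'
python3 -m jog '[{"translation":[0,0,0],"delta_rot":[0,0,0],"fingers":45},{"translation":[0,0,0],"delta_rot":[0,0,0],"fingers":45}]'
python3 - <<'E'
from h import *
p=cap('wrist','w17.png'); to(0.5857,-.0247,0.0455,28.5)
E
```

```text
t: 27.22
position: [0.5845, -0.0243, 0.0487]
orientation: [0.969, 0.247, -0.002, -0.001]
force: [0.1, 0.9, -0.2]
width: 0.452
t: 27.48
position: [0.5872, -0.0256, 0.0519]
orientation: [0.969, 0.247, 0.001, 0.0]
force: [-0.3, 0.4, -0.0]
width: 0.45
pos [ 0.5873 -0.0257  0.0521] toolx yaw 28.55 tool z [ 2.6e-03 -3.0e-04 -1.0e+00] F [-0.42  0.01  0.69] w 0.448 t 27.52
tool d mm [-0.9 -1.6  6.6]
rot about tool z deg: 0.05
```

View pics/w17.png

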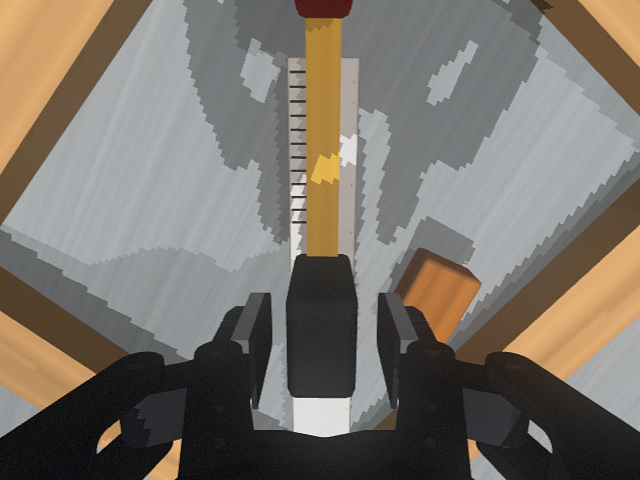

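```bash
python3 -m jog '[{"translation":[-0.0005,-0.0015,0.005],"delta_rot":[0,0,0],"fingers":45},{"translation":[0,0,0],"delta_rot":[0,0,0],"fingers":45},{"translation":[0,0,0],"delta_rot":[0,0,0],"fingers":0},{"translation":[0,0,0],"delta_rot":[0,0,0],"fingers":0},{"translation":[0,0,0],"delta_rot":[0,0,0],"fingers":0}]'
python3 - <<'E'
from h import *
p=cap('wrist'); to(0.5857,-.0247,0.0455,28.5)
for uv in [(379,108),(405,43),(455,65),(427,125)]:
  pass
import cv2
E
```

```text
t: 28.15
position: [0.5852, -0.0244, 0.0458]
orientation: [0.969, 0.246, 0.0, -0.0]
force: [-0.1, 1.1, 0.7]
width: 0.246
pos [ 0.5853 -0.0244  0.0458] toolx yaw 28.54 tool z [ 3.e-04  2.e-04 -1.e+00] F [0.53 1.76 0.97] w 0.247 t 28.20
tool d mm [0.2 0.5 0.3]
rot about tool z deg: 0.04
```

```bash
python3 -m jog '[{"translation":[0,0,-0.0006],"delta_rot":[0,0,0.5],"fingers":0},{"translation":[-0.0006,0.0005,0],"delta_rot":[0,0,0],"fingers":0},{"translation":[0,0,0],"delta_rot":[0,0,0],"fingers":0}]'
python3 -m jog '[{"translation":[-0.0006,0.0008,0],"delta_rot":[0,0,0],"fingers":0},{"translation":[0,0,0],"delta_rot":[0,0,0],"fingers":0}]'
python3 -m jog '[{"translation":[-0.0002,0.0008,0],"delta_rot":[0,0,0],"fingers":0},{"translation":[0,0,0],"delta_rot":[0,0,0],"fingers":0}]'
```

```text
t: 28.58
position: [0.5846, -0.025, 0.0458]
orientation: [0.97, 0.242, -0.0, -0.0]
force: [0.7, 0.1, -3.4]
width: 0.247
t: 28.82
position: [0.5842, -0.0262, 0.0458]
orientation: [0.97, 0.242, -0.001, -0.0]
force: [0.7, 0.2, -3.7]
width: 0.247
t: 29.08
position: [0.5844, -0.027, 0.0458]
orientation: [0.97, 0.242, -0.001, -0.0]
force: [-0.6, 1.1, -3.5]
width: 0.249
```

```bash
python3 -m jog '[{"translation":[-0.0002,0.0008,0],"delta_rot":[0,0,0],"fingers":0},{"translation":[0,0,0],"delta_rot":[0,0,0],"fingers":0}]'
python3 -m jog '[{"translation":[-0.0002,0.0007,0],"delta_rot":[0,0,0],"fingers":0},{"translation":[0,0,0],"delta_rot":[0,0,0],"fingers":0}]'
python3 -m jog '[{"translation":[0,0.0007,0],"delta_rot":[0,0,0],"fingers":0},{"translation":[0,0,0],"delta_rot":[0,0,0],"fingers":0}]'
```

```text
t: 29.32
position: [0.5848, -0.0272, 0.0459]
orientation: [0.97, 0.242, -0.0, -0.001]
force: [-0.3, 3.3, -3.8]
width: 0.249
t: 29.58
position: [0.585, -0.0275, 0.046]
orientation: [0.97, 0.243, -0.0, -0.001]
force: [-0.6, 4.0, -3.9]
width: 0.249
t: 29.82
position: [0.5851, -0.0276, 0.0461]
orientation: [0.97, 0.243, -0.0, -0.002]
force: [-2.1, 5.3, -2.5]
width: 0.248
```

```bash
python3 -m jog '[{"translation":[0,0,0],"delta_rot":[0,0,0],"fingers":45},{"translation":[0,0,0],"delta_rot":[0,0,0],"fingers":45},{"translation":[0,0,-0.035],"delta_rot":[0,0,0],"fingers":45},{"translation":[0,0.045,-0.035],"delta_rot":[0,0,0],"fingers":45},{"translation":[0,0.045,0],"delta_rot":[0,0,0],"fingers":45}]'
python3 -m jog '[{"translation":[0,0,0],"delta_rot":[0,0,0],"fingers":45},{"translation":[0,0,0],"delta_rot":[0,0,0],"fingers":45}]'
python3 - <<'E'
from h import *
p=cap('wrist','w18.png'); to(0.6023,0.0313,0.043,28.5)
a=cv2.imread('pics/w18.png')[205:315,265:375]; cv2.imwrite('pics/w18c.png',cv2.resize(a,None,fx=5,fy=5,interpolation=cv2.INTER_NEAREST))
E
```

```text
t: 30.45
position: [0.6313, -0.1105, 0.1224]
orientation: [0.97, 0.243, 0.005, 0.003]
force: [-0.0, 0.2, 0.6]
width: 0.451
t: 30.7
position: [0.6276, -0.1088, 0.1161]
orientation: [0.97, 0.242, -0.0, -0.0]
force: [-0.7, -0.1, 0.7]
width: 0.451
pos [ 0.6274 -0.1081  0.1159] toolx yaw 28.06 tool z [-8.e-04  4.e-04 -1.e+00] F [ 0.21 -0.11 -0.24] w 0.448 t 30.75
tool d mm [  43.4 -134.8   73. ]
rot about tool z deg: -0.44
```

View pics/w18.png

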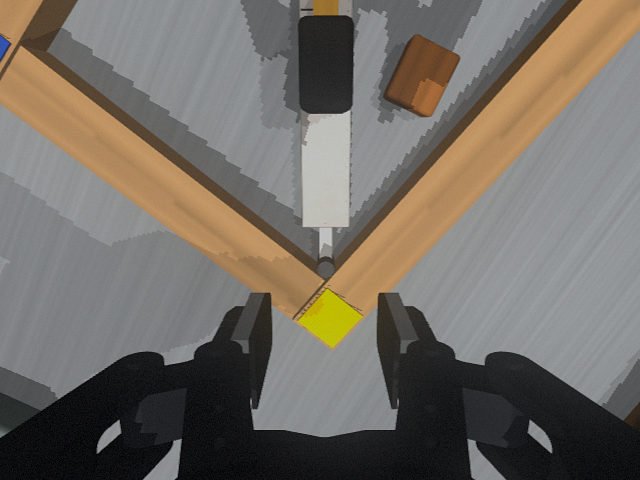

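View pics/w18c.png

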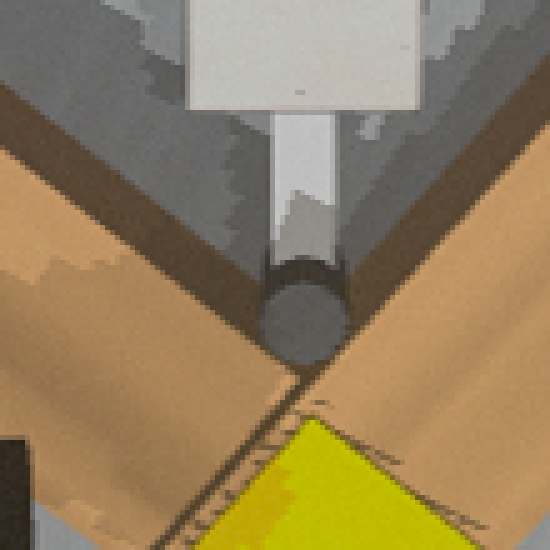

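Run:
```python
from h import *
to(.5328,.0703,.085,28.06)
```

```text
pos [ 0.6274 -0.1081  0.1159] toolx yaw 28.06 tool z [-8.e-04  4.e-04 -1.e+00] F [ 0.21 -0.11 -0.24] w 0.448 t 30.75
tool d mm [   0.4 -201.9   31.1]
rot about tool z deg: -0.00
```

```bash
python3 -m jog '[{"translation":[0,-0.05,0],"delta_rot":[0,0,0],"fingers":45},{"translation":[0,-0.05,0],"delta_rot":[0,0,0],"fingers":45},{"translation":[0,-0.05,0],"delta_rot":[0,0,0],"fingers":40},{"translation":[0,-0.05,0],"delta_rot":[0,0,0],"fingers":40},{"translation":[0,0,0.02],"delta_rot":[0,0,0],"fingers":40}]'
python3 -m jog '[{"translation":[0,0,0],"delta_rot":[0,0,0],"fingers":40},{"translation":[0,0,0],"delta_rot":[0,0,0],"fingers":40}]'
python3 - <<'E'
from h import *
p=cap('wrist','w19.png'); to(.5328,.0703,0.047,28.06); print(proj(p,[.5328,.0703,0.06]))
E
```

```text
t: 31.38
position: [0.5327, 0.072, 0.0979]
orientation: [0.969, 0.245, 0.002, -0.0]
force: [0.8, -0.3, -1.0]
width: 0.403
t: 31.62
position: [0.5338, 0.0681, 0.0966]
orientation: [0.97, 0.242, 0.0, 0.0]
force: [-0.8, 0.1, 0.9]
width: 0.402
pos [0.5343 0.0678 0.0969] toolx yaw 28.04 tool z [ 0.0011  0.     -1.    ] F [ 0.05 -0.28  0.09] w 0.399 t 31.68
tool d mm [-0.2 -2.9 49.9]
rot about tool z deg: -0.02
[[323.22067835 290.05952995]]
```

View pics/w19.png

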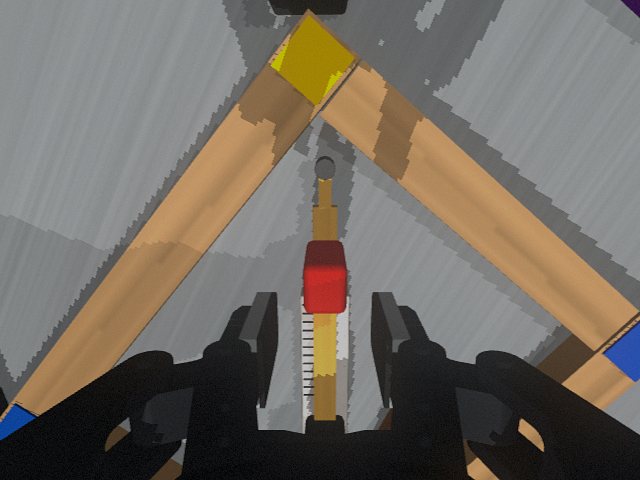

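```bash
python3 -m jog '[{"translation":[0,-0.002,0.03],"delta_rot":[0,0,0],"fingers":40},{"translation":[0,0,0.018],"delta_rot":[0,0,0],"fingers":40},{"translation":[0,0,0],"delta_rot":[0,0,0],"fingers":40},{"translation":[0,0,0],"delta_rot":[0,0,0],"fingers":0},{"translation":[0,0,0],"delta_rot":[0,0,0],"fingers":0}]'
python3 -m jog '[{"translation":[0,0,0],"delta_rot":[0,0,0],"fingers":0},{"translation":[0,-0.005,0],"delta_rot":[0,0,0],"fingers":0},{"translation":[0,-0.005,0],"delta_rot":[0,0,0],"fingers":0},{"translation":[0,0,0],"delta_rot":[0,0,0],"fingers":0}]'
python3 - <<'E'
from h import *
p=cap('wrist','w20.png'); to(.5328,.0703,0.047,28.06)
a=p['frame'][60:210,250:400];cv2.imwrite('pics/w20c.png',cv2.resize(a,None,fx=4,fy=4,interpolation=cv2.INTER_NEAREST))
E
```

```text
t: 32.3
position: [0.5336, 0.0695, 0.0491]
orientation: [0.97, 0.242, 0.001, 0.0]
force: [1.3, -1.0, -0.9]
width: 0.202
t: 32.8
position: [0.5284, 0.0794, 0.0491]
orientation: [0.97, 0.243, 0.001, -0.0]
force: [-1.2, 0.2, 4.8]
width: 0.2
pos [0.5284 0.0792 0.049 ] toolx yaw 28.08 tool z [ 1.1e-03  8.0e-04 -1.0e+00] F [0.16 0.89 4.85] w 0.200 t 32.85
tool d mm [-0.3  9.9  2. ]
rot about tool z deg: 0.02
```

View pics/w20c.png

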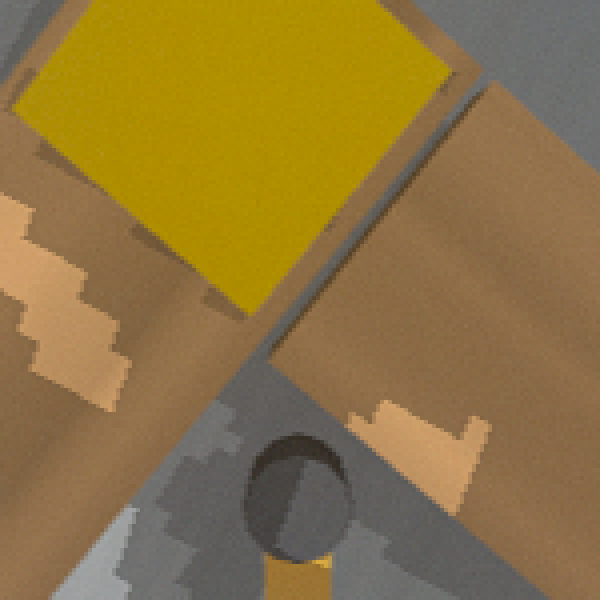

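```bash
python3 -m jog '[{"translation":[-0.0012,-0.0015,-0.0005],"delta_rot":[0,0,-0.3],"fingers":0},{"translation":[-0.0012,-0.0015,0],"delta_rot":[0,0,-0.3],"fingers":0},{"translation":[0,-0.001,0],"delta_rot":[0,0,0],"fingers":0},{"translation":[0,0,0],"delta_rot":[0,0,0],"fingers":0}]'
python3 - <<'E'
from h import *
p=cap('wrist','w21.png'); to(.5328,.0703,0.047,28.06)
a=p['frame'][60:210,250:400];cv2.imwrite('pics/w21c.png',cv2.resize(a,None,fx=4,fy=4,interpolation=cv2.INTER_NEAREST))
E
```

```text
t: 33.35
position: [0.5248, 0.0812, 0.0491]
orientation: [0.969, 0.248, 0.001, -0.0]
force: [3.7, 1.4, 2.5]
width: 0.197
pos [0.5248 0.0812 0.0491] toolx yaw 28.67 tool z [ 1.5e-03  6.0e-04 -1.0e+00] F [3.56 0.74 3.01] w 0.195 t 33.40
tool d mm [ 1.8 13.4  2.1]
rot about tool z deg: 0.61
```

View pics/w21c.png

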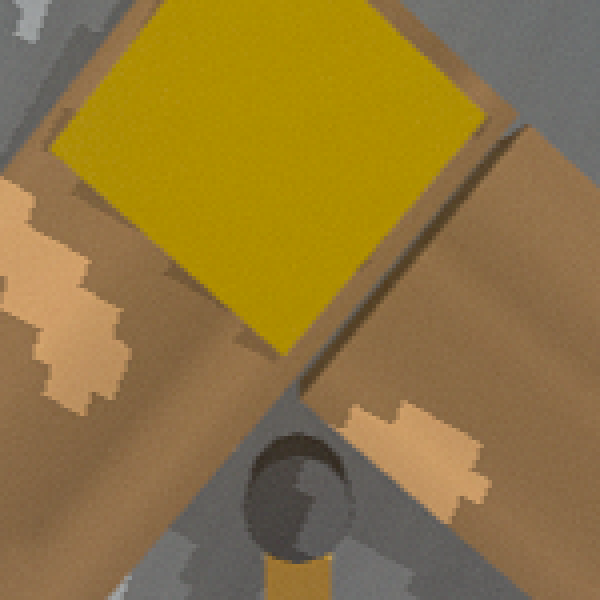

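```bash
python3 -m jog '[{"translation":[0,-0.0015,-0.0004],"delta_rot":[0,0,0],"fingers":0},{"translation":[0,-0.0015,0],"delta_rot":[0,0,0],"fingers":0},{"translation":[0,0,0],"delta_rot":[0,0,0],"fingers":0}]'
python3 -m jog '[{"translation":[0,-0.001,0],"delta_rot":[0,0,0],"fingers":0},{"translation":[0,0,0],"delta_rot":[0,0,0],"fingers":0}]'
python3 -m jog '[{"translation":[0,-0.0007,0],"delta_rot":[0,0,0],"fingers":0},{"translation":[0,0,0],"delta_rot":[0,0,0],"fingers":0}]'
```

```text
t: 33.78
position: [0.5227, 0.0838, 0.0491]
orientation: [0.969, 0.248, 0.0, -0.0]
force: [2.6, 1.7, 2.4]
width: 0.2
t: 34.02
position: [0.5225, 0.0842, 0.0491]
orientation: [0.969, 0.247, 0.0, 0.0]
force: [5.3, -0.4, 0.9]
width: 0.195
t: 34.28
position: [0.5225, 0.0844, 0.0491]
orientation: [0.969, 0.247, 0.0, 0.001]
force: [5.0, -1.3, -1.1]
width: 0.199
```

```bash
python3 -m jog '[{"translation":[0.0005,-0.0006,0],"delta_rot":[0,0,0],"fingers":0},{"translation":[0,0,0],"delta_rot":[0,0,0],"fingers":0}]'
python3 -m jog '[{"translation":[0.0004,-0.0005,0],"delta_rot":[0,0,0],"fingers":0},{"translation":[0,0,0],"delta_rot":[0,0,0],"fingers":0}]'
python3 - <<'E'
from h import *
p=cap('wrist','w22.png'); to(.5328,.0703,0.047,28.06)
a=p['frame'][60:210,250:400];cv2.imwrite('pics/w22c.png',cv2.resize(a,None,fx=4,fy=4,interpolation=cv2.INTER_NEAREST))
E
```

```text
t: 34.52
position: [0.5225, 0.0845, 0.0491]
orientation: [0.969, 0.247, 0.0, 0.001]
force: [5.9, -3.6, -0.1]
width: 0.201
t: 34.78
position: [0.5225, 0.0846, 0.0491]
orientation: [0.969, 0.247, -0.0, 0.002]
force: [4.5, -4.0, 1.4]
width: 0.199
pos [0.5225 0.0846 0.0491] toolx yaw 28.59 tool z [ 4.0e-04 -3.4e-03 -1.0e+00] F [ 5.13 -5.19 -0.54] w 0.199 t 34.83
tool d mm [ 2.2 17.5  2.1]
rot about tool z deg: 0.53
```

View pics/w22c.png

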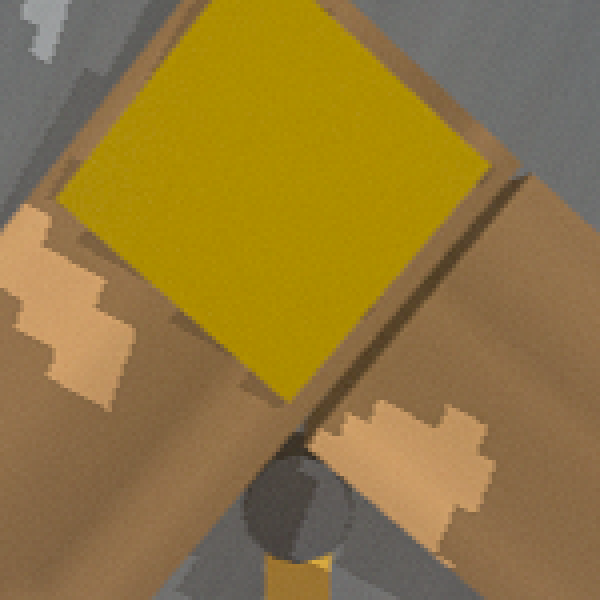

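```bash
python3 -m jog '[{"translation":[0,0,0],"delta_rot":[0,0,0],"fingers":40},{"translation":[0,0,0],"delta_rot":[0,0,0],"fingers":40},{"translation":[0,0,-0.04],"delta_rot":[0,0,0],"fingers":40},{"translation":[0,0.055,-0.03],"delta_rot":[0,0,0],"fingers":40},{"translation":[0,0.055,0],"delta_rot":[0,0,0],"fingers":40}]'
python3 -m jog '[{"translation":[0,0.055,0],"delta_rot":[0,0,0],"fingers":40},{"translation":[0,0.05,0],"delta_rot":[0,0,0],"fingers":40},{"translation":[0,0.005,0],"delta_rot":[0,0,0],"fingers":40},{"translation":[0,0,0],"delta_rot":[0,0,0],"fingers":40}]'
python3 - <<'E'
from h import *
p=cap('wrist','w23.png'); to(.5328,.0703,0.047,28.06)
a=p['frame'][205:315,265:375]; cv2.imwrite('pics/w23c.png',cv2.resize(a,None,fx=5,fy=5,interpolation=cv2.INTER_NEAREST))
E
```

```text
t: 35.45
position: [0.5766, -0.0102, 0.1225]
orientation: [0.969, 0.249, 0.002, 0.001]
force: [0.6, 0.5, 0.9]
width: 0.401
t: 35.95
position: [0.6268, -0.106, 0.1181]
orientation: [0.969, 0.247, -0.001, -0.001]
force: [-0.6, 0.5, 0.4]
width: 0.399
pos [ 0.6267 -0.1053  0.1183] toolx yaw 28.69 tool z [-0.0023  0.0014 -1.    ] F [-1.13  0.74 -0.2 ] w 0.398 t 36.00
tool d mm [   2.  -198.9   71.8]
rot about tool z deg: 0.63
```

View pics/w23.png

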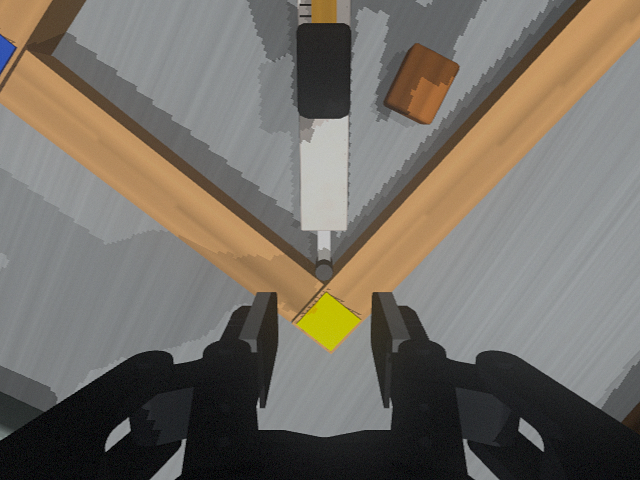

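View pics/w23c.png

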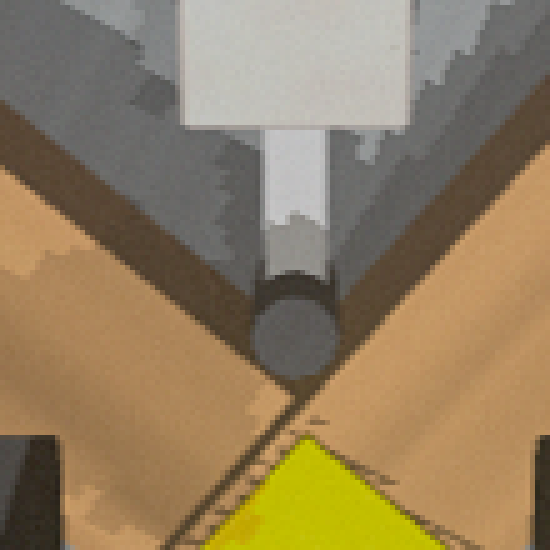

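Run:
```python
from h import *
p=cap('wrist')
h=onz(p,(265+296/5-.5,205+338/5-.5),.021); g=h+.1*np.array([np.cos(np.radians(118.65)),np.sin(np.radians(118.65)),0])
print(h,g,onz(p,(324.5,70),.06))
to(g[0],g[1],0.0455,28.65)
```

```text
[ 0.63234315 -0.11530293  0.021     ] [ 0.58439737 -0.02754644  0.021     ] [ 0.58477998 -0.02739333  0.06      ]
pos [ 0.6268 -0.105   0.1186] toolx yaw 28.73 tool z [-0.0017  0.0012 -1.    ] F [-0.07 -0.08 -0.9 ] w 0.395 t 36.05
tool d mm [  0.1 -88.1  73.3]
rot about tool z deg: 0.08
```

```bash
python3 -m jog '[{"translation":[0,-0.045,0],"delta_rot":[0,0,0],"fingers":45},{"translation":[0,-0.043,0],"delta_rot":[0,0,0],"fingers":45},{"translation":[0,0,0.03],"delta_rot":[0,0,0],"fingers":45},{"translation":[0,0,0.03],"delta_rot":[0,0,0],"fingers":45},{"translation":[0,0,0.008],"delta_rot":[0,0,0],"fingers":45}]'
python3 -m jog '[{"translation":[0,0,0],"delta_rot":[0,0,0],"fingers":45},{"translation":[0,0,0],"delta_rot":[0,0,0],"fingers":45}]'
python3 - <<'E'
from h import *
to(0.5844,-.0275,0.0458,28.65)
E
```

```text
t: 36.67
position: [0.583, -0.0274, 0.0489]
orientation: [0.969, 0.248, -0.002, -0.001]
force: [0.6, -0.5, 0.8]
width: 0.447
t: 36.92
position: [0.5864, -0.0292, 0.0528]
orientation: [0.969, 0.248, 0.001, 0.0]
force: [-0.3, 0.4, 0.4]
width: 0.452
pos [ 0.5864 -0.0292  0.0528] toolx yaw 28.67 tool z [ 2.9e-03 -3.0e-04 -1.0e+00] F [-0.33  0.39  0.44] w 0.452 t 36.92
tool d mm [-1.  -2.4  6.9]
rot about tool z deg: 0.02
```

```bash
python3 -m jog '[{"translation":[-0.0003,-0.0015,0.005],"delta_rot":[0,0,0],"fingers":45},{"translation":[0,0,0],"delta_rot":[0,0,0],"fingers":45},{"translation":[0,0,0],"delta_rot":[0,0,0],"fingers":0},{"translation":[0,0,0],"delta_rot":[0,0,0],"fingers":0},{"translation":[0,0,0],"delta_rot":[0,0,0],"fingers":0}]'
python3 -m jog '[{"translation":[0,0.0005,-0.0004],"delta_rot":[0,0,0],"fingers":0},{"translation":[0,0,0],"delta_rot":[0,0,0],"fingers":0}]'
```

```text
t: 37.55
position: [0.5844, -0.0283, 0.0463]
orientation: [0.969, 0.247, -0.0, 0.0]
force: [-1.8, -1.4, 1.4]
width: 0.253
t: 37.8
position: [0.5844, -0.0283, 0.0463]
orientation: [0.969, 0.247, -0.0, -0.0]
force: [-2.9, 1.6, 1.6]
width: 0.252
```

```bash
python3 -m jog '[{"translation":[0,0.0005,-0.0008],"delta_rot":[0,0,0],"fingers":0},{"translation":[0,0,0],"delta_rot":[0,0,0],"fingers":0}]'
python3 -m jog '[{"translation":[0,0.0007,0],"delta_rot":[0,0,0],"fingers":0},{"translation":[0,0,0],"delta_rot":[0,0,0],"fingers":0}]'
```

```text
t: 38.05
position: [0.5845, -0.0287, 0.0463]
orientation: [0.969, 0.248, -0.0, -0.0]
force: [-0.4, 2.1, -3.6]
width: 0.247
t: 38.3
position: [0.5848, -0.029, 0.0465]
orientation: [0.969, 0.248, -0.0, -0.001]
force: [0.1, 3.3, -6.4]
width: 0.25
```

```bash
python3 -m jog '[{"translation":[0.0005,0.0004,0.0003],"delta_rot":[0,0,0],"fingers":0},{"translation":[0,0,0],"delta_rot":[0,0,0],"fingers":0}]'
python3 -m jog '[{"translation":[0.0005,0.0004,0],"delta_rot":[0,0,0],"fingers":0},{"translation":[0,0,0],"delta_rot":[0,0,0],"fingers":0}]'
```

```text
t: 38.55
position: [0.585, -0.029, 0.0465]
orientation: [0.969, 0.247, -0.001, -0.001]
force: [-3.1, 4.5, -4.1]
width: 0.246
t: 38.8
position: [0.5852, -0.0289, 0.0465]
orientation: [0.969, 0.247, -0.001, -0.001]
force: [-4.2, 4.4, -1.8]
width: 0.252
```

```bash
python3 -m jog '[{"translation":[0,0,0],"delta_rot":[0,0,0],"fingers":42},{"translation":[0,0,0],"delta_rot":[0,0,0],"fingers":42},{"translation":[0,0,-0.04],"delta_rot":[0,0,0],"fingers":42},{"translation":[0,-0.045,-0.01],"delta_rot":[0,0,0],"fingers":40},{"translation":[0,-0.045,0],"delta_rot":[0,0,0],"fingers":40}]'
python3 -m jog '[{"translation":[0,-0.036,0],"delta_rot":[0,0,0],"fingers":40},{"translation":[0,0,0],"delta_rot":[0,0,0],"fingers":40},{"translation":[0,0,0],"delta_rot":[0,0,0],"fingers":40},{"translation":[0,0,0],"delta_rot":[0,0,0],"fingers":40}]'
python3 - <<'E'
from h import *
p=cap('wrist','w24.png'); to(.523,.0838,0.0485,28.65); print(proj(p,[.523,.0838,0.06]))
E
```

```text
t: 39.42
position: [0.5452, 0.0491, 0.0999]
orientation: [0.969, 0.246, 0.003, 0.001]
force: [0.9, 0.6, -0.5]
width: 0.404
t: 39.92
position: [0.527, 0.0797, 0.0973]
orientation: [0.969, 0.247, 0.0, 0.0]
force: [0.7, -0.7, -0.1]
width: 0.402
pos [0.5268 0.0798 0.0971] toolx yaw 28.57 tool z [ 7.e-04 -3.e-04 -1.e+00] F [-0.05  0.7   0.86] w 0.402 t 39.98
tool d mm [-1.4 -5.4 48.6]
rot about tool z deg: -0.08
[[319.09235402 282.43141951]]
```

View pics/w24.png

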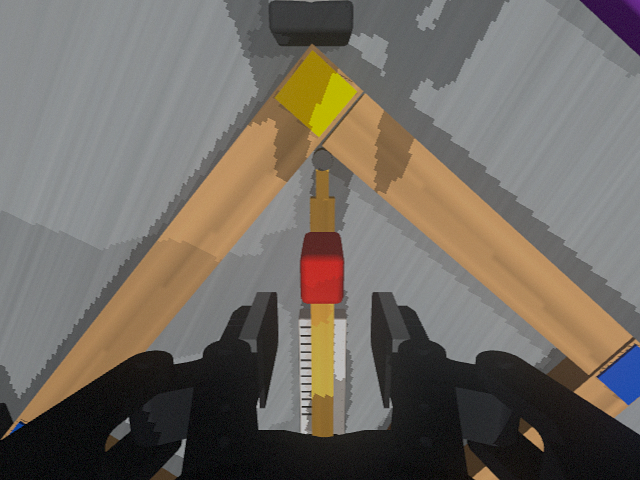

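```bash
python3 -m jog '[{"translation":[-0.0008,-0.0055,0.03],"delta_rot":[0,0,0],"fingers":40},{"translation":[0,0,0.018],"delta_rot":[0,0,0],"fingers":40},{"translation":[0,0,0],"delta_rot":[0,0,0],"fingers":40},{"translation":[0,0,0],"delta_rot":[0,0,0],"fingers":40},{"translation":[0,0,0],"delta_rot":[0,0,0],"fingers":0}]'
python3 -m jog '[{"translation":[0,0,0],"delta_rot":[0,0,0],"fingers":0},{"translation":[0,0,0],"delta_rot":[0,0,0],"fingers":0}]'
python3 - <<'E'
from h import *
p=cap('wrist','w25.png'); to(.5225,.0846,0.0485,28.65)
a=p['frame'][60:210,250:400];cv2.imwrite('pics/w25c.png',cv2.resize(a,None,fx=4,fy=4,interpolation=cv2.INTER_NEAREST))
E
```

```text
t: 40.6
position: [0.5236, 0.085, 0.0502]
orientation: [0.969, 0.247, 0.001, 0.0]
force: [-3.3, -2.6, 3.7]
width: 0.207
t: 40.85
position: [0.5235, 0.085, 0.0503]
orientation: [0.969, 0.247, 0.001, 0.0]
force: [-1.1, -1.9, 5.3]
width: 0.199
pos [0.5235 0.085  0.0502] toolx yaw 28.64 tool z [ 2.2e-03 -4.0e-04 -1.0e+00] F [-1.5  -1.3   5.78] w 0.200 t 40.90
tool d mm [-1.1 -0.2  1.7]
rot about tool z deg: -0.01
```

View pics/w25c.png

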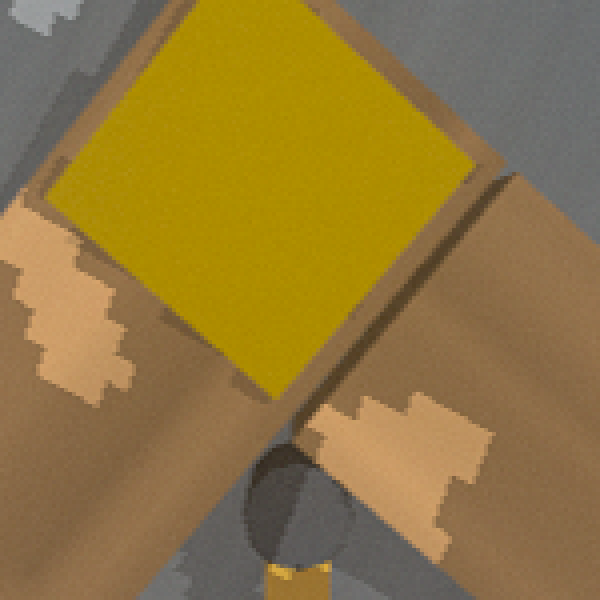

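```bash
python3 -m jog '[{"translation":[-0.0006,0,-0.0008],"delta_rot":[0,0,0],"fingers":0},{"translation":[0,0,0],"delta_rot":[0,0,0],"fingers":0}]'
python3 -m jog '[{"translation":[-0.0004,-0.0006,-0.0003],"delta_rot":[0,0,0],"fingers":0},{"translation":[0,0,0],"delta_rot":[0,0,0],"fingers":0}]'
python3 -m jog '[{"translation":[-0.0003,-0.0006,0],"delta_rot":[0,0,0],"fingers":0},{"translation":[0,0,0],"delta_rot":[0,0,0],"fingers":0}]'
```

```text
t: 41.15
position: [0.5232, 0.085, 0.0503]
orientation: [0.969, 0.247, 0.001, 0.0]
force: [1.7, -1.4, 2.2]
width: 0.197
t: 41.4
position: [0.5223, 0.0853, 0.0503]
orientation: [0.969, 0.248, 0.001, 0.0]
force: [3.6, -1.6, 1.8]
width: 0.196
t: 41.65
position: [0.5221, 0.0853, 0.0503]
orientation: [0.969, 0.247, 0.001, 0.001]
force: [5.4, -2.4, 0.1]
width: 0.197
```

```bash
python3 -m jog '[{"translation":[0.0004,-0.0004,0],"delta_rot":[0,0,0],"fingers":0},{"translation":[0,0,0],"delta_rot":[0,0,0],"fingers":0}]'
python3 -m jog '[{"translation":[0.0003,-0.0002,0],"delta_rot":[0,0,0],"fingers":0},{"translation":[0,0,0],"delta_rot":[0,0,0],"fingers":0}]'
python3 - <<'E'
from h import *
p=cap('wrist','w26.png'); to(.5225,.0846,0.0485,28.65)
a=p['frame'][60:210,250:400];cv2.imwrite('pics/w26c.png',cv2.resize(a,None,fx=4,fy=4,interpolation=cv2.INTER_NEAREST))
E
```

```text
t: 41.9
position: [0.5222, 0.0854, 0.0503]
orientation: [0.969, 0.247, 0.001, 0.001]
force: [4.7, -4.2, 0.9]
width: 0.196
t: 42.15
position: [0.5222, 0.0854, 0.0503]
orientation: [0.969, 0.247, 0.001, 0.001]
force: [3.6, -4.6, 1.5]
width: 0.196
pos [0.5222 0.0854 0.0503] toolx yaw 28.65 tool z [ 0.0019 -0.0022 -1.    ] F [ 3.87 -4.42  1.39] w 0.198 t 42.20
tool d mm [-0.1  0.8  1.8]
rot about tool z deg: -0.00
```

View pics/w26c.png

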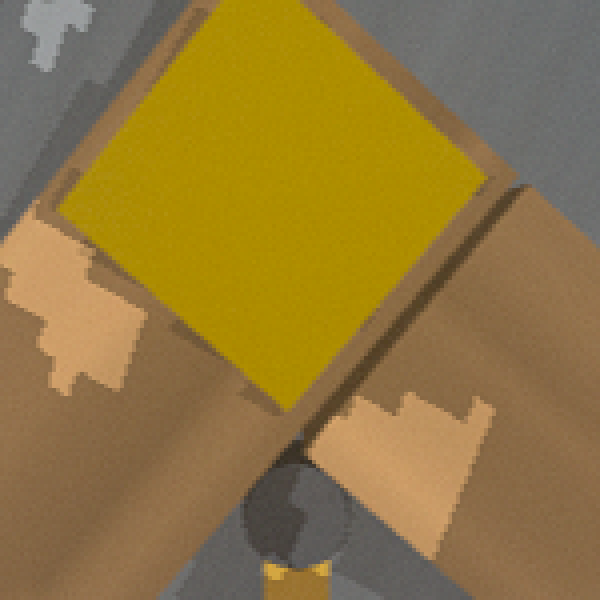

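Tongue is pressed on both bars (a≈4.7 N, b≈3.5 N). I'll check the heel again.

```bash
python3 -m jog '[{"translation":[0,0,0],"delta_rot":[0,0,0],"fingers":40},{"translation":[0,0,0],"delta_rot":[0,0,0],"fingers":40},{"translation":[0,0,-0.04],"delta_rot":[0,0,0],"fingers":40},{"translation":[0,0.055,-0.03],"delta_rot":[0,0,0],"fingers":40},{"translation":[0,0.055,0],"delta_rot":[0,0,0],"fingers":40}]'
python3 -m jog '[{"translation":[0,0.055,0],"delta_rot":[0,0,0],"fingers":40},{"translation":[0,0.05,0],"delta_rot":[0,0,0],"fingers":40},{"translation":[0,0.005,0],"delta_rot":[0,0,0],"fingers":40},{"translation":[0,0,0],"delta_rot":[0,0,0],"fingers":40}]'
python3 - <<'E'
from h import *
p=cap('wrist','w27.png'); to(.5328,.0703,0.047,28.06)
a=p['frame'][215:315,275:375]; cv2.imwrite('pics/w27c.png',cv2.resize(a,None,fx=6,fy=6,interpolation=cv2.INTER_NEAREST))
E
```

```text
t: 42.82
position: [0.5759, -0.01, 0.1234]
orientation: [0.969, 0.249, 0.003, 0.001]
force: [0.3, 0.6, 0.1]
width: 0.398
t: 43.32
position: [0.626, -0.1059, 0.119]
orientation: [0.969, 0.247, -0.001, -0.001]
force: [0.0, -0.1, -0.7]
width: 0.396
pos [ 0.626  -0.1052  0.1193] toolx yaw 28.69 tool z [-0.002   0.0015 -1.    ] F [-0.49  0.43 -0.46] w 0.397 t 43.38
tool d mm [   2.6 -198.5   72.7]
rot about tool z deg: 0.63
```

View pics/w27c.png

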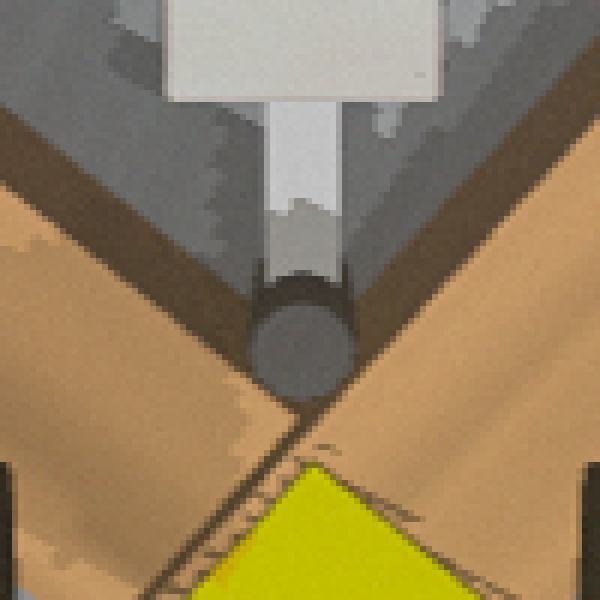

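```bash
python3 -m jog '[{"translation":[0.0005,-0.055,0],"delta_rot":[0,0,0],"fingers":40},{"translation":[0,-0.055,0],"delta_rot":[0,0,0],"fingers":40},{"translation":[0,-0.055,0],"delta_rot":[0,0,0],"fingers":40},{"translation":[0,-0.049,0.02],"delta_rot":[0,0,0],"fingers":40},{"translation":[0,0,0],"delta_rot":[0,0,0],"fingers":40}]'
python3 -m jog '[{"translation":[0,0,0],"delta_rot":[0,0,0],"fingers":40},{"translation":[0,0,0],"delta_rot":[0,0,0],"fingers":40}]'
python3 - <<'E'
from h import *
p=cap('wrist','w28.png'); to(.522,.085,0.047,28.65)
np.savez('p28.npz',rvec=p['rvec'],tvec=p['tvec'],K=p['K'])
a=cv2.imread('pics/w11.png')[150:350,270:380];b=cv2.imread('pics/w28.png')[150:350,270:380]
f=lambda x:cv2.resize(x,None,fx=3,fy=3,interpolation=cv2.INTER_NEAREST)
cv2.imwrite('pics/cmp.png',np.hstack([f(a),f(b)]))
E
```

```text
t: 44.0
position: [0.5202, 0.0857, 0.0982]
orientation: [0.968, 0.251, -0.002, -0.001]
force: [0.5, -1.0, 0.7]
width: 0.402
t: 44.25
position: [0.5253, 0.0812, 0.1008]
orientation: [0.969, 0.247, 0.001, 0.0]
force: [-0.7, -0.8, -0.1]
width: 0.402
pos [0.5254 0.081  0.1007] toolx yaw 28.59 tool z [ 0.0015  0.     -1.    ] F [ 0.09 -0.52  0.42] w 0.398 t 44.30
tool d mm [-1.1 -5.2 53.7]
rot about tool z deg: -0.06
```

View pics/cmp.png

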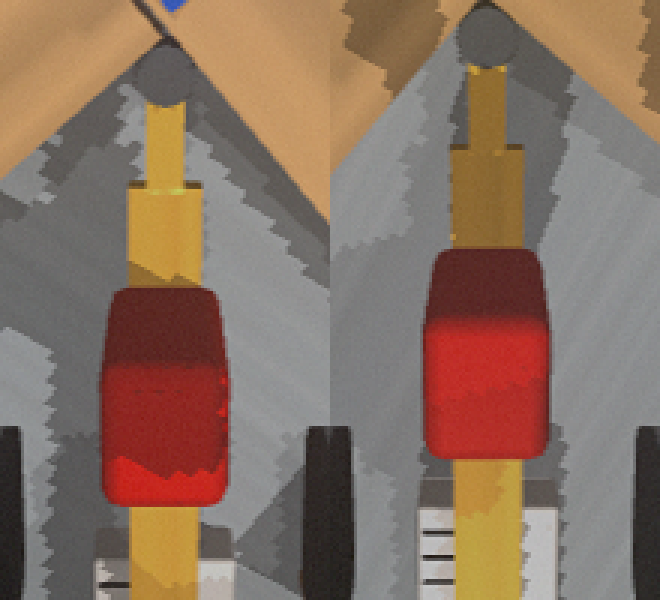

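Run:
```python
import numpy as np
c=np.array([0,-.0676,-.12344]); a=np.radians(15.5)
K=422.757; 
# use K,pose of p28 for cam-in-tool check
import cv2
from scipy.spatial.transform import Rotation as R
d=np.load('p28.npz');Rc=cv2.Rodrigues(d['rvec'])[0];K=d['K'];o=-Rc.T@d['tvec'].reshape(3)
def run(Rc,o,pin,end):
    def onz(uv,z):
        v=Rc.T@np.linalg.inv(K)@np.array([*uv,1]);return o+v*(z-o[2])/v[2]
    P=onz(pin,.021);E=onz(end,.014);return np.linalg.norm((P-E)[:2])
y=run(Rc,o,(270+157/3-.3,162.0),(270+157/3,319.0))
# blue: same camera tool rel, level tool at z .0984, rotate to tool tilt 0
# tool28 tilt
yaw=np.radians(28.59);z=np.array([.0015,0,-1]);z/=np.linalg.norm(z);x=np.array([np.cos(yaw),np.sin(yaw),0]);x-=z*(x@z);x/=np.linalg.norm(x);T=np.stack([x,np.cross(z,x),z],1)
rel=Rc@T; co=T.T@(o-np.array([.5254,.081,.1007]));print(co)
yaw=np.radians(-52.39);z=np.array([-.0002,-.0001,-1]);z/=np.linalg.norm(z);x=np.array([np.cos(yaw),np.sin(yaw),0]);x-=z*(x@z);x/=np.linalg.norm(x);T2=np.stack([x,np.cross(z,x),z],1)
Rc2=rel@T2.T; o2=np.array([.6423,.0616,.0984])+T2@co
b=run(Rc2,o2,(270+166/3-.3,174.7),(270+166/3,336.2))
print('pin-to-bar-end: blue %.4f yellow %.4f'%(b,y),'tongue out blue %.4f yellow %.4f (pin 35 mm ahead of bar end when in)'%(b-.035,y-.035))
```

```text
[ 0.0003907  -0.06807654 -0.12352444]
pin-to-bar-end: blue 0.0884 yellow 0.0850 tongue out blue 0.0534 yellow 0.0500 (pin 35 mm ahead of bar end when in)
```

```bash
python3 -m jog '[{"translation":[0,0,-0.05],"delta_rot":[0,0,0],"fingers":40},{"translation":[0,0,-0.05],"delta_rot":[0,0,0],"fingers":20},{"translation":[0.0188,-0.05,-0.005],"delta_rot":[0,0,0],"fingers":0},{"translation":[0.0188,-0.05,0],"delta_rot":[0,0,0],"fingers":0},{"translation":[0.0188,-0.05,0],"delta_rot":[0,0,0],"fingers":0}]'
python3 -m jog '[{"translation":[0.0188,-0.05,0],"delta_rot":[0,0,0],"fingers":0},{"translation":[0,0,0],"delta_rot":[0,0,0],"fingers":0},{"translation":[0,0,0],"delta_rot":[0,0,0],"fingers":0}]'
python3 - <<'E'
from h import *
p=cap('wrist','w29.png'); s=cap('scene','s7.png');t=cap('top','t7.png'); to(.494,.295,.2)
for n in ['valve_blue_tip','valve_blue_base']:
    for c in (p,s,t):
        print(n,[(round(d['confidence'],2),d['location'].round(3).tolist() if hasattr(d['location'],'round') else d['location'],proj(c,d['location'])[0].round().tolist()) for d in bot.boxes_of(c,n)])
E
```

```text
t: 44.92
position: [0.503, 0.2408, 0.2058]
orientation: [0.969, 0.246, 0.001, -0.0]
force: [0.6, -0.1, 0.3]
width: 0.002
t: 45.3
position: [0.4953, 0.2924, 0.2051]
orientation: [0.969, 0.247, 0.0, 0.0]
force: [0.6, -0.4, -0.1]
width: 0.003
pos [0.4954 0.2917 0.2052] toolx yaw 28.51 tool z [ 3.e-04 -1.e-04 -1.e+00] F [ 0.45  0.87 -0.32] w -0.002 t 45.45
tool d mm [ 0.4 -3.6  5.2]
valve_blue_tip [(0.93, [0.5524, 0.2765, 0.0963], [394.0, 312.0]), (0.6, [0.4461, 0.3357, 0.0959], [281.0, 135.0])]
valve_blue_tip [(0.73, [0.5614, 0.2678, 0.0821], [445.0, 237.0]), (0.72, [0.4105, 0.4363, 0.081], [486.0, 193.0]), (0.46, [0.4515, 0.3306, 0.0845], [453.0, 205.0]), (0.26, [0.6781, -0.0175, 0.0229], [328.0, 309.0])]
valve_blue_tip [(0.52, [0.4425, 0.3362, 0.1027], [184.0, 253.0]), (0.47, [0.5535, 0.2696, 0.0985], [212.0, 210.0])]
valve_blue_base [(0.94, [0.451, 0.4299, 0.0254], [365.0, 3.0]), (0.74, [0.473, 0.3365, 0.0282], [325.0, 150.0]), (0.6, [0.5807, 0.2737, 0.0251], [409.0, 291.0])]
valve_blue_base [(0.82, [0.4918, 0.3403, 0.0252], [458.0, 234.0]), (0.77, [0.441, 0.4366, 0.0268], [487.0, 217.0]), (0.62, [0.5966, 0.264, 0.0275], [445.0, 265.0])]
valve_blue_base [(0.92, [0.5859, 0.2604, 0.0251], [222.0, 203.0]), (0.66, [0.4424, 0.4311, 0.0265], [156.0, 255.0]), (0.64, [0.6241, -0.0084, 0.0144], [321.0, 191.0])]
```

View pics/w29.png

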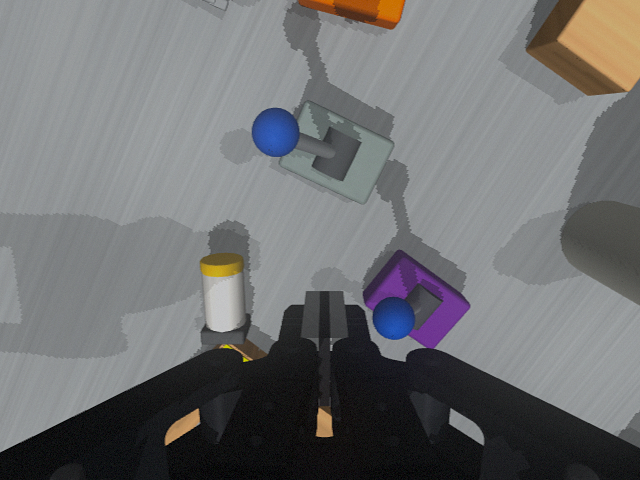

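View pics/s7.png

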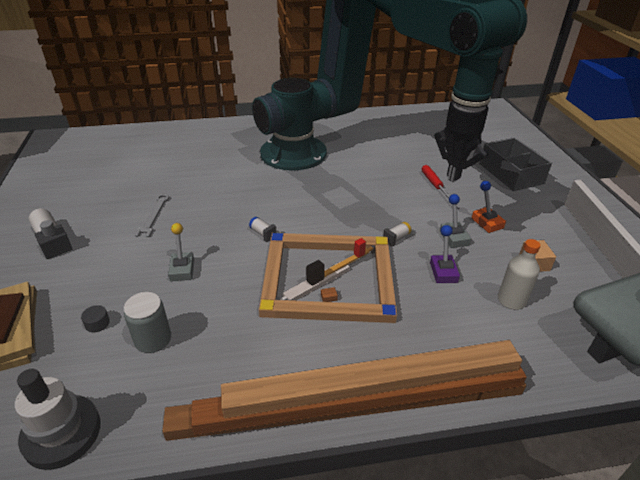

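Run:
```python
from h import *
p=cap('wrist');s=bot.capture('scene');t=bot.capture('top')
B=(275,132)
cor=[onz(p,u,.025) for u in [(307,101),(394,145),(365,203),(279,163)]]
for c in cor: print(c.round(4))
ctr=np.mean(cor,0); ax=(cor[1]-cor[0]+cor[2]-cor[3]);print('ctr',ctr.round(4),'len',np.linalg.norm(cor[1]-cor[0]),np.linalg.norm(cor[2]-cor[1]),'axis yaw',np.degrees(np.arctan2(ax[1],ax[0])))
print('ball tri w+s',tri([(p,B),(s,(454,199.5))]).round(4),'w z=.092',onz(p,B,.092).round(4), 's',onz(s,(454,199.5),.092).round(4))
to(.475,.33,.1)
u=ax/np.linalg.norm(ax); 
for a in (-.5,.5): print('expected ball',a,(ctr[:2]+.08*np.sin(a)*u[:2]).round(4),.022+.08*np.cos(a), 'if ')
Rm=R.from_quat(bot.observe()['orientation']).as_matrix(); print('u in tool',(Rm.T@u).round(3))
```

```text
[0.4458 0.3596 0.025 ]
[0.5132 0.3629 0.025 ]
[0.5159 0.3175 0.025 ]
[0.448  0.3132 0.025 ]
ctr [0.4807 0.3383 0.025 ] len 0.06741864130462415 0.04548811965868112 axis yaw 3.1847221755836475
ball tri w+s [0.442  0.3358 0.0926] w z=.092 [0.4418 0.3356 0.092 ] s [0.4413 0.3364 0.092 ]
pos [0.4947 0.293  0.205 ] toolx yaw 28.64 tool z [ 0.e+00  1.e-04 -1.e+00] F [ 0.28 -0.7  -0.04] w -0.001 t 45.90
tool d mm [  0.4 -41.9 105. ]
expected ball -0.5 [0.4424 0.3362] 0.09220660495122981 if 
expected ball 0.5 [0.519  0.3404] 0.09220660495122981 if 
u in tool [0.903 0.43  0.   ]
```

```bash
python3 -m jog '[{"translation":[0,0,0],"delta_rot":[0,0,8.5],"fingers":0},{"translation":[0,0,0],"delta_rot":[0,0,8.5],"fingers":0},{"translation":[0,0,0],"delta_rot":[0,0,8.4],"fingers":0},{"translation":[0,0,0],"delta_rot":[0,0,0],"fingers":0}]'
python3 - <<'E'
from h import *
to(.400,.3337,.094,3.2)
E
```

```text
t: 46.4
position: [0.4947, 0.2932, 0.205]
orientation: [1.0, 0.029, 0.0, -0.0]
force: [-0.3, -0.3, 0.4]
width: -0.005
pos [0.4947 0.2932 0.205 ] toolx yaw 3.36 tool z [ 0.e+00  1.e-04 -1.e+00] F [-0.27 -0.3   0.41] w -0.005 t 46.40
tool d mm [-92.2 -45.9 111. ]
rot about tool z deg: 0.16
```

```bash
python3 -m jog '[{"translation":[-0.046,-0.023,0],"delta_rot":[0,0,0],"fingers":0},{"translation":[-0.046,-0.023,0],"delta_rot":[0,0,0],"fingers":0},{"translation":[0,0,0.04],"delta_rot":[0,0,0],"fingers":0},{"translation":[0,0,0.04],"delta_rot":[0,0,0],"fingers":0},{"translation":[0,0,0.03],"delta_rot":[0,0,0],"fingers":0}]'
python3 -m jog '[{"translation":[0,0,0],"delta_rot":[0,0,0],"fingers":0},{"translation":[0,0,0],"delta_rot":[0,0,0],"fingers":0}]'
python3 - <<'E'
from h import *
to(.400,.3337,.094,3.2); s=cap('scene','s8.png'); p=cap('wrist','w30.png')
a=s['frame'][150:280,400:540]; cv2.imwrite('pics/s8c.png',cv2.resize(a,None,fx=4.5,fy=4.5,interpolation=cv2.INTER_CUBIC))
E
```

```text
t: 47.02
position: [0.3994, 0.3337, 0.0933]
orientation: [1.0, 0.03, -0.001, 0.0]
force: [0.0, 0.2, 0.3]
width: -0.004
t: 47.28
position: [0.401, 0.3344, 0.0965]
orientation: [1.0, 0.029, 0.001, -0.001]
force: [0.2, 0.4, 1.3]
width: -0.001
pos [0.401  0.3344 0.0965] toolx yaw 3.31 tool z [ 0.0019  0.0013 -1.    ] F [0.23 0.36 1.33] w -0.001 t 47.27
tool d mm [-1.1  0.6  2.5]
rot about tool z deg: 0.11
```

View pics/s8c.png

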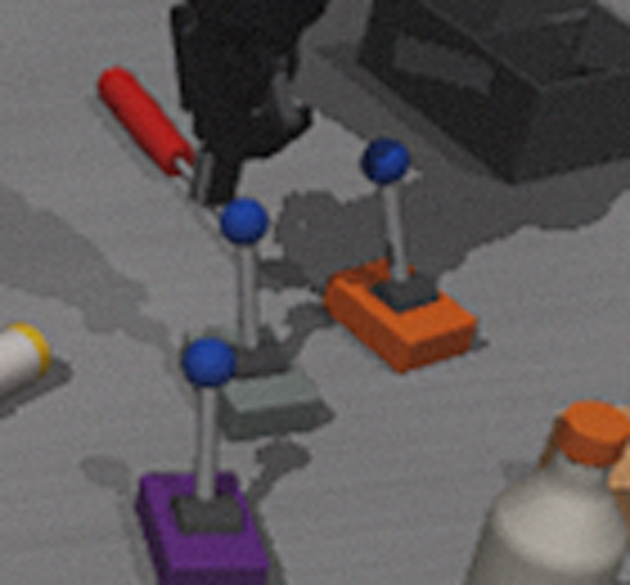

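View pics/w30.png

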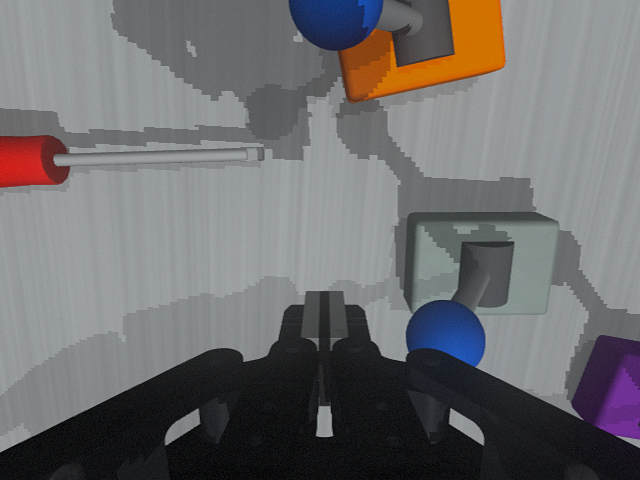

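```bash
python3 -m jog '[{"translation":[0.01,0,0],"delta_rot":[0,0,0],"fingers":0},{"translation":[0.01,0,0],"delta_rot":[0,0,0],"fingers":0},{"translation":[0.01,0,-0.002],"delta_rot":[0,0,0],"fingers":0},{"translation":[0.01,0,-0.002],"delta_rot":[0,0,0],"fingers":0},{"translation":[0,0,0],"delta_rot":[0,0,0],"fingers":0}]'
python3 -m jog '[{"translation":[0.01,0,0],"delta_rot":[0,0,0],"fingers":0},{"translation":[0.01,0,0],"delta_rot":[0,0,0],"fingers":0},{"translation":[0.01,0,0],"delta_rot":[0,0,0],"fingers":0},{"translation":[0,0,0],"delta_rot":[0,0,0],"fingers":0}]'
python3 - <<'E'
from h import *
to(.4915,.338,.094,3.2); s=cap('scene','s9.png')
a=s['frame'][150:280,400:540]; cv2.imwrite('pics/s9c.png',cv2.resize(a,None,fx=4.5,fy=4.5,interpolation=cv2.INTER_CUBIC))
E
```

```text
t: 48.0
position: [0.4415, 0.3361, 0.0991]
orientation: [1.0, 0.028, 0.001, -0.0]
force: [-1.2, -0.5, -0.2]
width: -0.004
t: 48.5
position: [0.4711, 0.3378, 0.0988]
orientation: [1.0, 0.028, 0.0, -0.0]
force: [0.1, -0.7, 0.3]
width: 0.005
pos [0.4711 0.3378 0.0988] toolx yaw 3.21 tool z [ 5.e-04  0.e+00 -1.e+00] F [ 0.06 -0.73  0.35] w 0.005 t 48.50
tool d mm [20.3  0.9  4.8]
rot about tool z deg: 0.01
```

View pics/s9c.png

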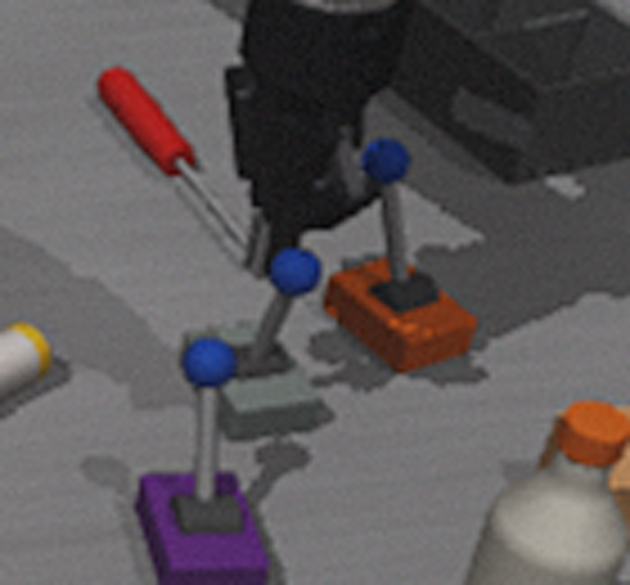

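```bash
python3 -m jog '[{"translation":[0.008,0,0],"delta_rot":[0,0,0],"fingers":0},{"translation":[0.006,0,0],"delta_rot":[0,0,0],"fingers":0},{"translation":[0,0,0],"delta_rot":[0,0,0],"fingers":0}]'
python3 -m jog '[{"translation":[0.004,0,0],"delta_rot":[0,0,0],"fingers":0},{"translation":[0,0,0],"delta_rot":[0,0,0],"fingers":0}]'
python3 -m jog '[{"translation":[0.003,0,0],"delta_rot":[0,0,0],"fingers":0},{"translation":[0,0,0],"delta_rot":[0,0,0],"fingers":0}]'
```

```text
t: 48.92
position: [0.4847, 0.3387, 0.099]
orientation: [1.0, 0.028, 0.0, -0.0]
force: [-0.0, 0.3, -0.1]
width: -0.0
t: 49.18
position: [0.4884, 0.3389, 0.0991]
orientation: [1.0, 0.028, 0.0, -0.0]
force: [0.1, -0.2, -0.3]
width: 0.0
t: 49.42
position: [0.4913, 0.339, 0.099]
orientation: [1.0, 0.028, 0.0, -0.0]
force: [-0.1, 0.5, -0.1]
width: -0.001
```

```bash
python3 -m jog '[{"translation":[0.003,0,0],"delta_rot":[0,0,0],"fingers":0},{"translation":[0,0,0],"delta_rot":[0,0,0],"fingers":0}]'
python3 -m jog '[{"translation":[0.003,0,0],"delta_rot":[0,0,0],"fingers":0},{"translation":[0,0,0],"delta_rot":[0,0,0],"fingers":0}]'
python3 - <<'E'
from h import *
s=cap('scene','s10.png')
a=s['frame'][150:280,400:540]; cv2.imwrite('pics/s10c.png',cv2.resize(a,None,fx=4.5,fy=4.5,interpolation=cv2.INTER_CUBIC))
print(proj(s,[[.519,.3404,.092],[.442,.336,.092]]))
cap('wrist','w31.png')
E
```

```text
t: 49.68
position: [0.4925, 0.3392, 0.0989]
orientation: [1.0, 0.029, -0.002, 0.0]
force: [-6.1, -0.8, 1.9]
width: 0.002
t: 49.92
position: [0.493, 0.3392, 0.0988]
orientation: [1.0, 0.029, -0.005, 0.001]
force: [-12.0, -1.8, 5.5]
width: -0.003
[[468.68409227 218.5867397 ]
 [453.96076841 199.67817121]]
```

View pics/s10c.png

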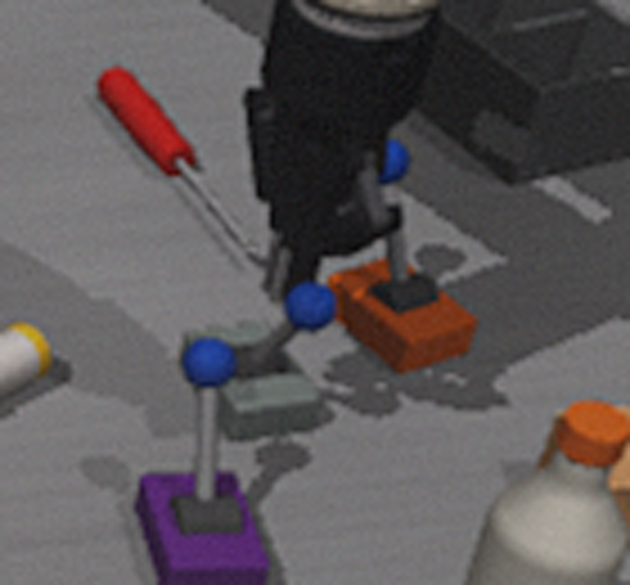

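View pics/w31.png

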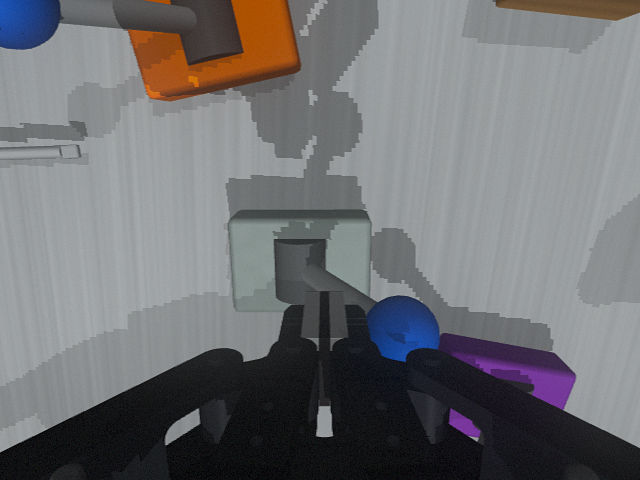

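```bash
python3 -m jog '[{"translation":[-0.01,0,0],"delta_rot":[0,0,0],"fingers":0},{"translation":[-0.01,0,0],"delta_rot":[0,0,0],"fingers":0},{"translation":[-0.01,0,-0.02],"delta_rot":[0,0,0],"fingers":0},{"translation":[0,0,-0.05],"delta_rot":[0,0,0],"fingers":0},{"translation":[0,0,-0.05],"delta_rot":[0,0,0],"fingers":0}]'
python3 -m jog '[{"translation":[0,0,-0.03],"delta_rot":[0,0,0],"fingers":0},{"translation":[0,0,0],"delta_rot":[0,0,0],"fingers":0},{"translation":[0,0,0],"delta_rot":[0,0,0],"fingers":0}]'
python3 - <<'E'
from h import *
s=cap('scene','s11.png');t=cap('top','t11.png');p=cap('wrist','w32.png'); to(0,0,0)
print(proj(s,[[.519,.3404,.092]]),proj(p,[[.519,.3404,.092],[.442,.336,.092]]))
E
```

```text
t: 50.65
position: [0.4668, 0.3376, 0.2218]
orientation: [1.0, 0.028, 0.001, -0.0]
force: [0.2, 0.9, 0.4]
width: -0.003
t: 51.02
position: [0.4668, 0.3375, 0.2488]
orientation: [1.0, 0.028, -0.0, 0.0]
force: [-0.1, 0.8, -0.3]
width: 0.003
pos [0.4665 0.3373 0.2471] toolx yaw 3.25 tool z [-0.0029 -0.0017 -1.    ] F [ 0.07 -0.84 -0.39] w 0.001 t 51.17
tool d mm [-484.1  309.9  249.1]
[[468.68409227 218.5867397 ]] [[401.79923003 226.56869681]
 [288.01102018 226.60055054]]
```

View pics/s11.png

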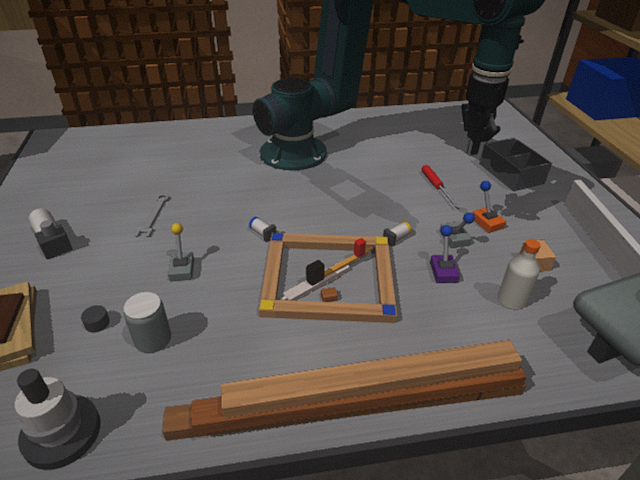

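View pics/w32.png

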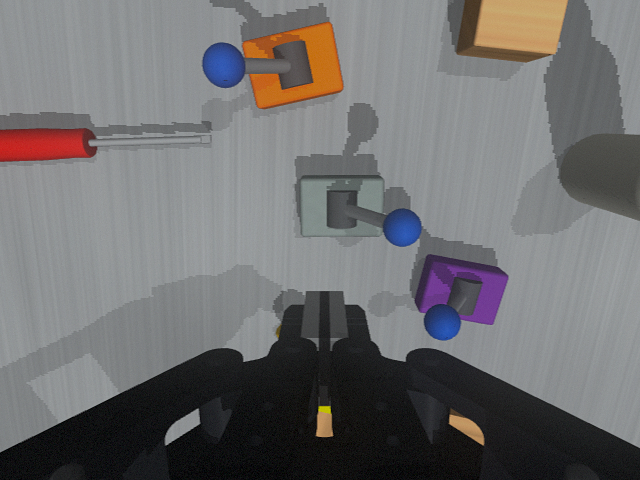

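View pics/t11.png

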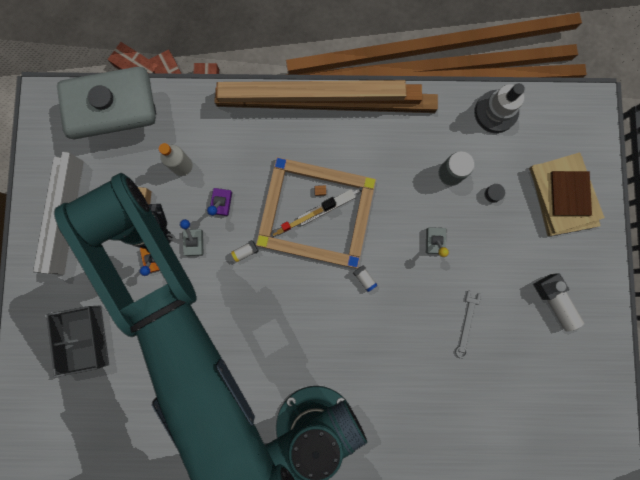

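The ball sits at wrist (402,227), against a predicted full-throw position of (401.8,226.6). The rule lies flat in the frame. In the top view the frame, offcut, yellow lever and look-alikes are where they were.

Run:
```python
from workcell import bot
print(bot.sign_off(), bot.observe()['t'])
```

```text
the job is handed in; nothing more can be done
the job is handed in; nothing more can be done
```

I measured both diagonals, found the blue one longer, threw the blue lever (grey block) fully over and handed the job in at about 51 s.

| Diagonal | Heel in | Reading | Heel pin to bars or corner, checked after pressing |
|---|---|---|---|
| Blue | near blue corner | about 292.4 mm | axis 6.9 mm from the corner (7 mm is home) |
| Yellow | far yellow corner | about 289.0 mm | 5.0 and 5.4 mm from the two bars (5 mm is touching) |

- **Yellow needed a redo:** the first heel seating was 3.4 mm off one bar, so I seated it again. The first tongue press then pulled the heel about 1 mm out, so I re-seated it and pressed once more. The table shows that last press.
- **How firm the difference is:** the camera reading of the tongue gives 3.4 mm and the first corner view gave 3.9 mm. Arm positions gave 3.8 mm against the first yellow press but only about 1.7 mm against the final one. I trust that least, because where I gripped the tongue shifted by about 1 mm. All of them put blue longer; if the true gap is under 3 mm, either lever was acceptable.
- **Forces:** the seating and pressing forces I read on the frame were about 5 to 10 N, under the 20 N limit. The lever push reached 12 N at its stop.
- **Last check:** the blue ball is within a pixel of the predicted full-throw position. The rule lies flat inside the frame, the other objects look unmoved, and the gripper is clear of everything.

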